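# Unpack the die carrier

### The arm

A 6-joint arm with a two-finger parallel gripper is mounted at the origin on the work surface. World frame = base frame: x ahead of the robot, y to its left, z up, the work surface at z = 0. Lengths are in m, angles in rad, forces in N, time in s.
With the tool pointing down it reaches from about 0.2 to 0.875 m from the base axis. Payload 3.4 kg.
Tool frame: the origin (TCP) lies on the centre line of the jaws, within the pads' length; the fingertips stand 11 mm ahead of it and the grasp point (between the pads) lies 8 mm behind it; z points along the fingers, y is the direction in which the jaws open and shut (so a half turn about z gives the same grasp; the last joint's range is limited). The gripper opens to 94 mm and grips with 3 to 60 N. Pads are 16 mm wide; open, the fingers measure 119 mm over their backs; the gripper's body (75 mm by 177 mm) begins 78 mm behind the grasp point.
Start: joints at [-1.435, 0.276, 1.505, -0, 1.361, -0.121], TCP at [0.146, -0.556, 0.216] pointing down, gripper open.
Joint ranges: [-2.89, 2.89], [-0.75, 2.08], [0.22, 2.7], [-1.18, 4.32], [0.11, 2.71], [-2.7, 2.7]. Speed limits (rad/s): [2.57, 2.57, 3.14, 3.14, 3.14, 3.14].

### API

Orientations are given as a 3x3 rotation matrix whose columns are the frame's x, y, z axes.
In Python, from station import env gives the robot as it stands.
- The arm moves only by the tool apply_moves, never from a script. Its argument "motion" is a list of rows, each a list of 3 entries, a list of its own where there are three numbers: the shift along the tool's x, y, z in cm, then the turn, a rotation vector about the tool's x, y, z in degrees, then the opening, from 0 (shut) to 1 (fully open). A call has exactly 5 rows; each row is the pose to reach, as a shift and turn from the pose measured when the call began, along the tool's axes at that moment; what a row does not reach only later rows make up. A row lasts 1/12 s, in which the tool goes at most 41.7 mm and 7.16 degrees, less where a joint would pass 70% of its speed; a pose out of reach is approached as far as the arm can. A call with a gripper value outside its range is refused whole. The fingers move at their own pace and stop on an object; "grip_force" is the grip in N (left out, the last holds). Time passes only in rows, so rows that repeat a pose let the fingers close, or fill a call up. It gives the time, the measured TCP pose, the force and the opening at its end, in the units of the state.
- env.get_obs(): the state, without advancing time (a new reading comes with each control period).
- env.capture(name): name is "scene" or "side" or "wrist"; returns (picture, depth): 480x640x3 uint8, blue, green, red; 480x640 float32, m along the optical axis (not along the pixel's ray), 0 where there is no reading.
- env.camera_params(name): a dict with "fx", "fy", "cx", "cy" (pixels), "world_to_cam" (4x4, takes a point from world to camera coordinates); the wrist camera has in their place "mount" (4x4, takes a point from camera to tool coordinates, whose origin is the TCP and whose axes are the flange's). Camera axes: x right, y up, looking along -z (the intrinsics and any distortion apply to the point x, -y, -z); pixel columns grow to the right and rows downward; lengths in m; the calibration is good to about 2 mm. The wrist camera is an equidistant fisheye: a pixel r from the principal point sees the ray r / f radians off the axis. A picture is of the moment at which its call begins: read the wrist's pose just before it. camera_params takes no time and is no camera call.
- env.close_job(): hands the job in, once; it reports no verdict.
The state is a dict: "time": time; "q": joint angles; "joint_velocities": joint speeds; "joint_efforts": joint torques, N m; "eef_pos": TCP position; "tool_rot": TCP orientation; "ft_force": force on the tool from outside, world axes, zero at the start; "wrist_torque": the same for the moment, N m; "width": opening from 0.0 (shut) to 1.0 (fully open).
Only numpy, scipy, OpenCV 4.12 (cv2) and the standard library are available. Lean on these libraries where they do the work, as an engineer would, in place of code of your own. Each camera call takes 0.05 s, during which the arm holds its last target.

### The job

The cutting dies are back from the sharpener, stacked in the clamshell carrier. Swing the carrier's lid up and over past vertical so that it stays open by itself, then take the dies off one at a time from the top and set each down gently, cutting edge down as it lies, on the middle of the black rubber pad that has its own outline: first the round die, then the six-sided one, then the rectangular one, squared up with its pad. Leave the lid open and every die lying flat.

Things in the scene. Friction and masses are not known exactly. Their poses are not given: they have to be found in the camera images.
- lid (a joint): Hinge of the carrier's lid, rad: 0 closed (level), 1.57 upright, 2.0 the open stop, leaning away from the robot. No spring: its weight (0.35 kg, about 2 N at the handle when closed) shuts it short of 1.57 and lays it open beyond. The lid is a steel frame: two side rails along the carrier's x, 140 mm apart, the handle rod between their front ends, and half way a 10 mm wide cross bar with a 16 mm rubber foot, 3 mm over the stack when closed; it must be open to get at the dies.
- lid_handle (a point): Middle of the lid's handle, a round black rubber sleeve 16 mm in diameter and 90 mm long, lying along the carrier's y, 165 mm from the hinge axis; 104 mm above the table when closed. Nothing is near it but the rails at its ends, so it can be pinched from above across the carrier's x and turns freely in a light pinch as the lid swings.
- lid_hinge (a point): Middle of the hinge axis, 104 mm above the table; fixed to the carrier. The axis lies along the carrier's y. The closed lid reaches from here towards the carrier's -x.
- carrier: Fixed aluminium base plate, 185 x 190 mm and 10 mm thick, flat on top, with two hinge posts 114 mm high at its far edge, 160 mm apart. Origin on its underside, below the middle of the stack (to about 4 mm); x points from the handle side to the hinge side (hinge axis at x = +85 mm), z up.
- die_round: Top of the stack: round steel cutting die with a plywood back, 36 mm in diameter, 26 mm high. Origin at the centre of its underside, z up. Weighs under 0.6 kg.
- die_hex: Middle of the stack: regular six-sided steel die with a plywood back, 50 mm across flats (58 mm across corners), 26 mm high. Two of its flats face +y and -y in its own frame, corners on its x axis. Origin at the centre of its underside, z up. Weighs under 0.6 kg.
- die_rect: Bottom of the stack, lying on the carrier's plate: rectangular steel die with a plywood back, 84 mm (its x) by 64 mm (its y), 26 mm high. Origin at the centre of its underside, z up. Weighs under 0.6 kg.
- pad_round: Round black rubber pad fixed to the table, 56 mm in diameter, 8 mm thick. Origin at the centre of its underside.
- pad_hex: Six-sided black rubber pad fixed to the table, 70 mm across flats, 8 mm thick; flats face its +y and -y. Origin at the centre of its underside.
- pad_rect: Rectangular black rubber pad fixed to the table, 104 mm (its x) by 84 mm (its y), 8 mm thick. Origin at the centre of its underside.
Mind the look-alikes: they are no part of the job. What is shaped like the die_round but orange, purple or red is not meant.

How it is judged:
On the way, in this order (a step that is already met when the one before it is completed fails the run):
1. the lid has been swung past vertical and stays there (value of joint lid above 1.7 rad), for 0.3 s.
2. the round die lies released on the round pad (horizontal distance between die_round and pad_round below 0.01 m and z of die_round in the frame of pad_round between 0.005 and 0.011 m and angle between die_round's own z axis and vertical below 0.08 rad and linear speed of die_round below 0.02 m/s and angular speed of die_round below 0.2 rad/s and contact force between the fingers and die_round below 0.2 N), for 0.2 s.
3. the six-sided die lies released on the six-sided pad (horizontal distance between die_hex and pad_hex below 0.01 m and z of die_hex in the frame of pad_hex between 0.005 and 0.011 m and angle between die_hex's own z axis and vertical below 0.08 rad and linear speed of die_hex below 0.02 m/s and angular speed of die_hex below 0.2 rad/s and contact force between the fingers and die_hex below 0.2 N), for 0.2 s.
4. the rectangular die lies released on the rectangular pad (horizontal distance between die_rect and pad_rect below 0.01 m and z of die_rect in the frame of pad_rect between 0.005 and 0.011 m and angle between die_rect's own z axis and vertical below 0.08 rad and linear speed of die_rect below 0.02 m/s and angular speed of die_rect below 0.2 rad/s and contact force between the fingers and die_rect below 0.2 N and angle between the x axis of die_rect and the x axis of pad_rect, either way round below 0.2 rad), for 0.2 s.
At the end, for the whole second after the job is handed in: The lid stands open beyond 1.7 rad; each die lies released, flat (within 0.08 rad) and at rest on the pad of its own outline, its centre within 10 mm of the pad's centre, and the rectangular die is within 0.2 rad of square with its pad (either way round) (all of step 2 and all of step 3 and all of step 4 and value of joint lid above 1.7 rad); the robot touches nothing.
It fails at once if a die is tipped (more than 0.6 rad) (angle between any of die_round, die_hex, die_rect's own z axis and vertical above 0.6 rad).
It fails at once if a die is dropped or slammed onto its pad (more than 80 N) (contact force between die_round and pad_round above 80 N or contact force between die_hex and pad_hex above 80 N or contact force between die_rect and pad_rect above 80 N).
It also fails if it takes over 120 s, if anything falls off the work surface, if the arm or the gripper's body presses on something with over 40 N, if the wrist force passes 120 N, or if a joint passes its speed limit or range.

## Working session

There is one attempt and no reset: what is moved stays moved. The work goes in short steps, Python scripts to look and compute and a tool call to move; the robot and the scene stay as the last step left them, time stands still between calls to the robot, and variables do not carry over. Pictures are saved under pics/ and viewed, and the job is handed in when it is done.

Besides the shell and the picture viewer there is one more tool, called in YAML: its name, and indented under it one key for each argument. apply_moves: Moves the arm, as the interface text tells. Its arguments: {"type":"object","properties":{"motion":{"type":"array"},"grip_force":{"type":"number"}},"required":["motion"]}

```bash
ls; mkdir -p pics
python3 - <<'E'
from station import env
import cv2,numpy as np
o=env.get_obs()
for k,v in o.items(): print(k,np.round(v,3).tolist())
for n in ["scene","side","wrist"]:
    p,d=env.capture(n); cv2.imwrite(f"pics/{n}0.png",p); np.save(f"pics/{n}0.npy",d)
    c=env.camera_params(n); print(n,{k:np.round(v,4).tolist() for k,v in c.items()})
E
```

```text
pics
time 0.0
q [-1.435, 0.277, 1.506, -0.0, 1.361, -0.121]
joint_velocities [0.001, 0.0, -0.001, 0.001, -0.001, 0.001]
joint_efforts [-0.001, -40.459, -23.723, 0.07, 0.034, -0.0]
eef_pos [0.146, -0.556, 0.216]
tool_rot [[0.967, 0.254, -0.0], [0.254, -0.967, 0.002], [0.0, -0.002, -1.0]]
ft_force [-0.084, -0.447, -0.381]
wrist_torque [-0.02, -0.026, -0.007]
width 0.999
scene {'fx': 439.6749, 'fy': 439.6749, 'cx': 316.4068, 'cy': 237.3142, 'world_to_cam': [[-0.8328, 0.5533, 0.014, 0.4506], [-0.4629, -0.7101, 0.5305, 0.1934], [0.3035, 0.4354, 0.8476, -1.0423], [0.0, 0.0, 0.0, 1.0]]}
side {'fx': 539.0603, 'fy': 539.0603, 'cx': 335.2613, 'cy': 233.7655, 'world_to_cam': [[-0.9153, -0.4023, 0.0169, 0.4807], [0.3293, -0.7238, 0.6064, -0.2348], [-0.2317, 0.5606, 0.795, -0.7686], [0.0, 0.0, 0.0, 1.0]]}
wrist {'fx': 371.6483, 'fy': 371.6483, 'cx': 323.4079, 'cy': 243.3519, 'mount': [[-0.0001, 0.9655, 0.2604, 0.0764], [1.0, 0.0002, -0.0002, 0.0005], [-0.0003, 0.2604, -0.9655, -0.1677], [0.0, 0.0, 0.0, 1.0]]}
```

View pics/scene0.png

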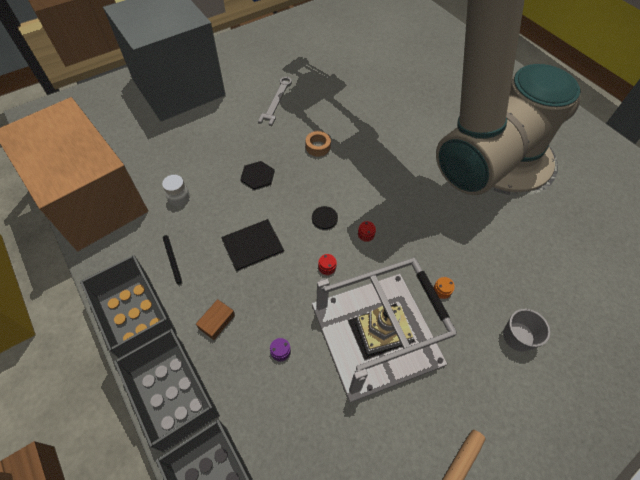

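View pics/side0.png

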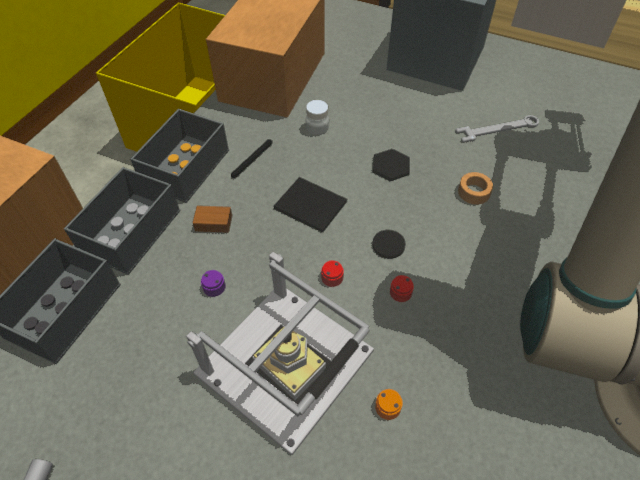

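View pics/wrist0.png

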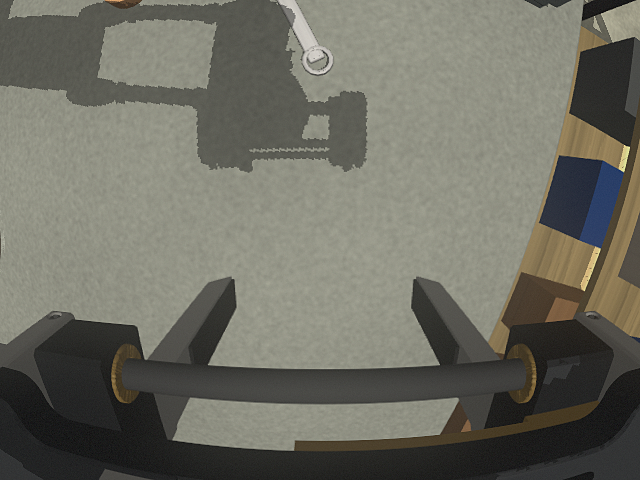

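The scene picture shows the carrier with its stack at about (385,330) and its black handle at (433,295). The pads are round (325,217), hex (257,175) and rect (252,244). In the side view the pads are at (389,244), (391,164) and (311,204), and the stack is at (290,350). Next I'll localise them using depth and colour.

```bash
cat > h.py <<'E'
import numpy as np,cv2
from station import env
def cloud(n,d,c=None):
    c=c or env.camera_params(n)
    v,u=np.mgrid[0:480,0:640]
    X=(u-c['cx'])/c['fx']*d; Y=-(v-c['cy'])/c['fy']*d
    P=np.stack([X,Y,-d,np.ones_like(d)],-1)
    return (P@np.linalg.inv(c['world_to_cam']).T)[...,:3]
def proj(n,p):
    c=env.camera_params(n); q=c['world_to_cam']@np.r_[p,1]
    return c['cx']+c['fx']*q[0]/-q[2], c['cy']-c['fy']*q[1]/-q[2]
def ray(n,u,v,z):
    c=env.camera_params(n);T=np.linalg.inv(c['world_to_cam'])
    d=T[:3,:3]@np.array([(u-c['cx'])/c['fx'],-(v-c['cy'])/c['fy'],-1]);o=T[:3,3]
    return o+d*(z-o[2])/d[2]
E
python3 - <<'E'
from h import *
for n,seeds in [("scene",dict(round=(325,217),hex=(257,175),rect=(252,244),handle=(433,295))),("side",dict(round=(389,244),hex=(391,164),rect=(311,204),handle=(342,362)))]:
    p=cv2.imread(f"pics/{n}0.png");d=np.load(f"pics/{n}0.npy");P=cloud(n,d)
    m=(p.max(2)<48).astype(np.uint8)
    k,L,S,C=cv2.connectedComponentsWithStats(m,connectivity=4)
    for nm,(u,v) in seeds.items():
        l=L[v,u]; print(n,nm,l,p[v,u],S[l],"P",P[v,u].round(4))
        if l==0: continue
        cs,_=cv2.findContours((L==l).astype(np.uint8),cv2.RETR_EXTERNAL,cv2.CHAIN_APPROX_NONE)
        q=max(cs,key=len)[:,0]
        zz=np.median(P[L==l][:,2]); z=.104 if nm=='handle' else .008
        W=np.float32([ray(n,a,b,z)[:2] for a,b in q])*1000
        r=cv2.minAreaRect(W); M=cv2.moments(W.reshape(-1,1,2))
        print('   z',zz,'rect',np.round(r[0],1),np.round(r[1],1),round(r[2],1),'cen',round(M['m10']/M['m00'],1),round(M['m01']/M['m00'],1),'area',M['m00'])
E
```

```text
scene round 261 [31 33 37] [312 207  25  23 460] P [ 0.4632 -0.0844  0.0078]
   z 0.007232241356383784 rect [466.1 -83.6] [56.5 51.1] 56.7 cen 465.6 -83.9 area 2314.520444392052
scene hex 257 [33 32 33] [241 162  33  28 671] P [ 0.5271 -0.2628  0.008 ]
   z 0.007071655650392805 rect [ 527.3 -262.4] [80.1 68.6] 48.4 cen 527.0 -262.8 area 4103.557627367321
scene rect 262 [33 35 38] [ 222  220   62   51 1818] P [ 0.6255 -0.1091  0.0096]
   z 0.0072852998356403575 rect [ 624.9 -109.7] [ 86.  102.2] 82.6 cen 624.9 -109.8 area 8367.990306673455
scene handle 267 [33 32 31] [417 271  32  49 444] P [0.4449 0.2001 0.1121]
   z 0.10980135570192462 rect [441.8 196.1] [89.4 16. ] 76.1 cen 442.0 196.1 area 1197.126979544526
side round 1027 [42 46 46] [389 244   1   1   1] P [ 0.4625 -0.0847  0.0061]Traceback (most recent call last):
  File "<stdin>", line 14, in <module>
ZeroDivisionError: float division by zero
```

Run:
```python
import cv2,numpy as np
a=cv2.imread("pics/scene0.png")[250:410,300:470];b=cv2.imread("pics/side0.png")[240:460,180:400]
cv2.imwrite("pics/crop.png",np.hstack([cv2.resize(a,(400,400)),cv2.resize(b,(400,400))]))
```

```text
(no output)
```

View pics/crop.png

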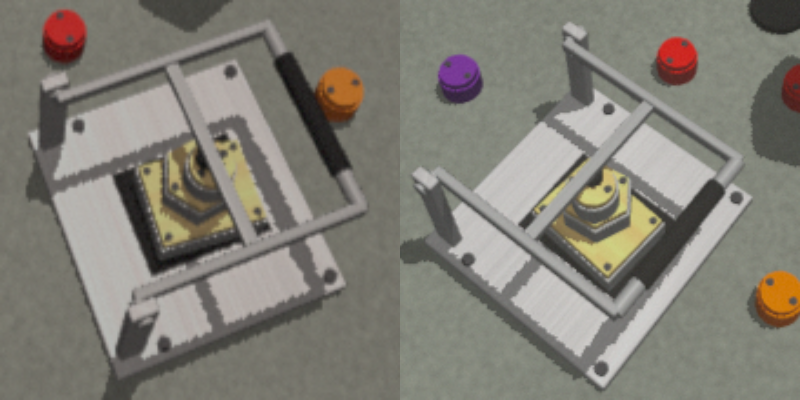

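The crop shows the stack under the lid: round plywood top, hex in the middle, rectangle at the bottom. The red, purple and orange round dies sit outside the carrier and are decoys.

Run:
```python
from h import *
for n,seeds in [("scene",{}),("side",dict(round=(389,244),hex=(391,164),rect=(311,204),handle=(342,362)))]:
    p=cv2.imread(f"pics/{n}0.png");d=np.load(f"pics/{n}0.npy");P=cloud(n,d)
    m=(p.max(2)<58).astype(np.uint8)
    k,L,S,C=cv2.connectedComponentsWithStats(m,connectivity=4)
    for nm,(u,v) in seeds.items():
        l=L[v,u]
        if l==0: print(nm,'none',p[v,u]);continue
        cs,_=cv2.findContours((L==l).astype(np.uint8),cv2.RETR_EXTERNAL,cv2.CHAIN_APPROX_NONE)
        q=max(cs,key=len)[:,0]
        z=.104 if nm=='handle' else .008
        W=np.float32([ray(n,a,b,z)[:2] for a,b in q])*1000
        r=cv2.minAreaRect(W); M=cv2.moments(W.reshape(-1,1,2))
        print(n,nm,S[l],'rect',np.round(r[0],1),np.round(r[1],1),round(r[2],1),'cen',M['m10']/M['m00'],M['m01']/M['m00'])
    # carrier plate
    x,y,z=P[...,0],P[...,1],P[...,2]
    roi=(x>.35)&(x<.7)&(y>.02)&(y<.35)
    hsv=cv2.cvtColor(p,cv2.COLOR_BGR2HSV)
    yel=roi&(hsv[...,1]>70)&(hsv[...,0]>15)&(hsv[...,0]<35)
    for lo,hi in [(.03,.045),(.055,.07),(.08,.095)]:
        s=yel&(z>lo)&(z<hi)
        if s.sum()>5: print(n,'yel',lo,s.sum(),np.median(P[s],0).round(4),cv2.minAreaRect((P[s][:,:2]*1000).astype(np.float32)))
    s=roi&(z>.006)&(z<.014)&(p.min(2)>110)
    print(n,'plate',s.sum(),cv2.minAreaRect((P[s][:,:2]*1000).astype(np.float32)))
    s=roi&(z>.109)&(z<.125); q=P[s]
    print('post',s.sum(),q[q[:,0]>.55].round(3)[::3].tolist()[:14])
```

```text
scene yel 0.03 607 [0.5377 0.1922 0.0354] ((517.446044921875, 182.57398986816406), (60.85641098022461, 80.91254425048828), 71.95857238769531)
scene yel 0.055 178 [0.5329 0.1711 0.0615] ((530.073486328125, 174.8984375), (47.2033576965332, 27.997756958007812), 72.13335418701172)
scene yel 0.08 116 [0.5253 0.1855 0.0875] ((517.6243896484375, 183.77410888671875), (31.92701530456543, 30.35601234436035), 56.551002502441406)
scene plate 5173 ((527.0923461914062, 176.99118041992188), (189.31231689453125, 184.66883850097656), 76.51110076904297)
post 1158 [[0.577, 0.078, 0.112], [0.585, 0.074, 0.11], [0.582, 0.078, 0.114], [0.578, 0.081, 0.113], [0.589, 0.077, 0.114], [0.584, 0.079, 0.114], [0.581, 0.083, 0.115], [0.576, 0.085, 0.114], [0.593, 0.077, 0.115], [0.588, 0.079, 0.114], [0.584, 0.081, 0.112], [0.58, 0.084, 0.114], [0.56, 0.095, 0.109], [0.553, 0.099, 0.109]]
side round [373 231  32  28 705] rect [462.8 -82.6] [52.7 57.3] 21.3 cen 463.48853019224873 -82.92465404004865
side hex [373 150  36  31 864] rect [ 525.  -261.4] [67.  80.9] 19.0 cen 524.5508738880729 -261.7328901555024
side re
[... 389 characters left out ...]
38 0.1802 0.0608] ((519.318115234375, 178.31057739257812), (44.86389923095703, 48.29289627075195), 25.78877830505371)
side yel 0.08 243 [0.5125 0.187  0.0874] ((511.5558166503906, 182.4423828125), (34.34242248535156, 19.319189071655273), 74.66873168945312)
side plate 9109 ((528.068603515625, 175.85092163085938), (190.21229553222656, 185.5245819091797), 76.3513412475586)
post 1582 [[0.592, 0.077, 0.114], [0.592, 0.08, 0.116], [0.589, 0.077, 0.113], [0.594, 0.08, 0.112], [0.59, 0.078, 0.112], [0.585, 0.078, 0.115], [0.595, 0.082, 0.111], [0.59, 0.081, 0.114], [0.585, 0.081, 0.116], [0.583, 0.077, 0.112], [0.594, 0.083, 0.111], [0.59, 0.083, 0.113], [0.585, 0.081, 0.114], [0.582, 0.079, 0.113]]
```

```bash
cat >> h.py <<'E'
from scipy.spatial.transform import Rotation as R
def Rdown(yaw):  # yaw deg: direction of tool y in world; z down
    a=np.radians(yaw); y=np.array([np.cos(a),np.sin(a),0]); z=np.array([0,0,-1.]); return np.stack([np.cross(y,z),y,z],1)
def plan(pts,yaw,step=4.0,ang=7.0,rows=5):
    """pts: list of waypoints (world TCP), first one = next"""
    o=env.get_obs(); R0=np.array(o['tool_rot']); p0=np.array(o['eef_pos'])
    T=Rdown(yaw)
    rv=R.from_matrix(R0.T@T).as_rotvec(degrees=True)
    cur=p0.copy(); pts=[np.array(p,float) for p in pts]; out=[]
    n=np.linalg.norm(rv)
    for i in range(rows):
        rem=step/100
        while pts and rem>1e-6:
            d=pts[0]-cur; L=np.linalg.norm(d)
            if L<=rem: cur=pts.pop(0); rem-=L
            else: cur=cur+d*rem/L; rem=0
        f=min(1,ang*(i+1)/n) if n>0 else 1
        out.append([(R0.T@(cur-p0)*100).round(2).tolist(),(rv*f).round(1).tolist()])
    print('at',p0.round(4),'yaw',round(np.degrees(np.arctan2(R0[1,1],R0[0,1])),1),'rv total',rv.round(1),'ft',np.round(o['ft_force'],1),'w',round(o['width'],3),'t',o['time'])
    for r in out: print(r)
    print('left',len(pts),'total shift',(R0.T@((pts[-1] if pts else cur)-p0)*100).round(2))
E
python3 -c "
from h import *
plan([(.442,.196,.216)],-13.5)"
```

```text
at [ 0.146  -0.5558  0.2158] yaw -75.3 rv total [ -0.1  -0.1 -61.8] ft [ 0.7 -0.8  0.4] w 0.998 t 0.15
[[2.36, -3.23, 0.0], [-0.0, -0.0, -7.0]]
[[4.73, -6.46, 0.01], [-0.0, -0.0, -14.0]]
[[7.09, -9.68, 0.01], [-0.0, -0.0, -21.0]]
[[9.45, -12.91, 0.02], [-0.0, -0.0, -28.0]]
[[11.81, -16.14, 0.02], [-0.0, -0.0, -35.0]]
left 1 total shift [ 47.72 -65.19   0.08]
```

apply_moves:
  motion:
    - [[2.4,-3.2,0],[0,0,-4],0.5]
    - [[4.7,-6.4,0],[0,0,-8],0.5]
    - [[7.1,-9.7,0],[0,0,-12],0.5]
    - [[9.5,-12.9,0],[0,0,-16],0.5]
    - [[11.8,-16.1,0],[0,0,-20],0.5]
  grip_force: 8

```text
time: 0.57
eef_pos: [0.2195, -0.368, 0.2157]
tool_rot: [[0.821, 0.572, -0.0], [0.572, -0.821, 0.002], [0.001, -0.002, -1.0]]
ft_force: [1.2, -0.6, 0.3]
width: 0.681
```

```bash
python3 -c "
from h import *
plan([(.442,.196,.216)],-13.5,ang=4)"
```

```text
at [ 0.2195 -0.368   0.2157] yaw -55.1 rv total [ -0.1  -0.1 -41.6] ft [ 1.2 -0.6  0.3] w 0.681 t 0.5667
[[3.33, -2.21, 0.01], [-0.0, -0.0, -4.0]]
[[6.66, -4.43, 0.01], [-0.0, -0.0, -8.0]]
[[9.99, -6.64, 0.02], [-0.0, -0.0, -12.0]]
[[13.33, -8.86, 0.02], [-0.0, -0.0, -16.0]]
[[16.66, -11.07, 0.03], [-0.0, -0.0, -20.0]]
left 1 total shift [ 50.5  -33.56   0.09]
```

apply_moves:
  motion:
    - [[3.3,-2.2,0],[0,0,-4],0.5]
    - [[6.7,-4.4,0],[0,0,-8],0.5]
    - [[10,-6.6,0],[0,0,-12],0.5]
    - [[13.3,-8.9,0],[0,0,-16],0.5]
    - [[16.7,-11.1,0],[0,0,-20],0.5]

```text
time: 0.98
eef_pos: [0.2929, -0.1795, 0.216]
tool_rot: [[0.574, 0.819, 0.0], [0.819, -0.574, 0.002], [0.002, -0.001, -1.0]]
ft_force: [0.9, -1.1, 0.2]
width: 0.498
```

```bash
python3 -c "
from h import *
plan([(.442,.196,.216)],-13.5,ang=4)"
```

```text
at [ 0.2929 -0.1795  0.216 ] yaw -35.0 rv total [ -0.   -0.1 -21.5] ft [ 0.9 -1.1  0.2] w 0.498 t 0.9833
[[3.89, -0.92, 0.01], [-0.0, -0.0, -4.0]]
[[7.78, -1.85, 0.02], [-0.0, -0.0, -8.0]]
[[11.68, -2.77, 0.03], [-0.0, -0.1, -12.0]]
[[15.57, -3.69, 0.03], [-0.0, -0.1, -16.0]]
[[19.46, -4.62, 0.04], [-0.0, -0.1, -20.0]]
left 1 total shift [39.31 -9.33  0.08]
```

apply_moves:
  motion:
    - [[3.9,-0.9,0],[0,0,-4],0.5]
    - [[7.8,-1.8,0],[0,0,-8],0.5]
    - [[11.7,-2.8,0],[0,0,-13],0.5]
    - [[15.6,-3.7,0],[0,0,-17],0.5]
    - [[19.5,-4.6,0],[0,0,-21.5],0.5]

```text
time: 1.4
eef_pos: [0.367, 0.0087, 0.2166]
tool_rot: [[0.23, 0.973, 0.001], [0.973, -0.23, 0.002], [0.002, 0.0, -1.0]]
ft_force: [1.0, -0.9, -0.2]
width: 0.499
```

```bash
python3 -c "
from h import *
plan([(.442,.196,.216)],-13.5,ang=4)"
```

```text
at [0.367  0.0087 0.2166] yaw -13.3 rv total [ 0.  -0.1  0.2] ft [ 1.  -0.9 -0.2] w 0.499 t 1.4
[[3.96, 0.59, 0.02], [0.0, -0.1, 0.2]]
[[7.91, 1.19, 0.04], [0.0, -0.1, 0.2]]
[[11.87, 1.78, 0.06], [0.0, -0.1, 0.2]]
[[15.82, 2.37, 0.08], [0.0, -0.1, 0.2]]
[[19.78, 2.96, 0.1], [0.0, -0.1, 0.2]]
left 1 total shift [19.95  2.99  0.1 ]
```

apply_moves:
  motion:
    - [[4,0.6,0],[0,0,0],0.5]
    - [[8,1.2,0],[0,0,0],0.5]
    - [[12,1.8,0],[0,0,0],0.5]
    - [[16,2.4,0],[0,0,0],0.5]
    - [[19.9,3,0],[0,0,0],0.5]

```text
time: 1.82
eef_pos: [0.442, 0.1978, 0.2168]
tool_rot: [[0.229, 0.973, 0.001], [0.973, -0.229, 0.002], [0.002, 0.0, -1.0]]
ft_force: [1.1, -1.0, 0.6]
width: 0.501
```

```bash
cat >> h.py <<'E'
def wray(u,v,z,o,c=None):
    c=c or env.camera_params("wrist")
    a,b=(u-c['cx'])/c['fx'],(v-c['cy'])/c['fy']; r=np.hypot(a,b); s=np.sin(r)/r if r>0 else 1
    d=np.array([a*s,-b*s,-np.cos(r)])
    M=c['mount']; Rt=np.array(o['tool_rot']); org=np.array(o['eef_pos'])+Rt@M[:3,3]; d=Rt@M[:3,:3]@d
    return org+d*(z-org[2])/d[2]
E
python3 -c "
from h import *
o=env.get_obs();p,d=env.capture('wrist');cv2.imwrite('pics/w1.png',p)
print(o['eef_pos'])
import pickle;pickle.dump(o,open('pics/w1.pkl','wb'))"
```

```text
[0.44200812 0.19781344 0.21684225]
```

View pics/w1.png

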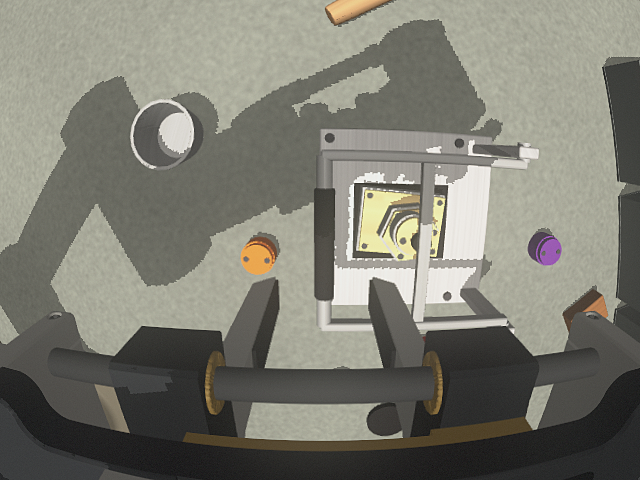

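The wrist view shows the handle from (324,190) to (324,299), the stack at about (402,228), and the orange decoy at (258,254).

```bash
python3 -c "
from h import *
import pickle;o=pickle.load(open('pics/w1.pkl','rb'))
for u,v in [(324,190),(324,299),(324,245)]: print(wray(u,v,.104,o).round(4))
plan([(.442,.196,.096)],-13.5,ang=4,step=3)"
```

```text
[0.453  0.2383 0.104 ]
[0.4326 0.1515 0.104 ]
[0.4431 0.1962 0.104 ]
at [0.4455 0.2043 0.2167] yaw -13.1 rv total [ 0.1 -0.6  0.4] ft [ 3.9  5.1 -0.1] w 0.497 t 1.8667
[[-0.25, -0.05, 2.99], [0.1, -0.6, 0.4]]
[[-0.5, -0.09, 5.98], [0.1, -0.6, 0.4]]
[[-0.75, -0.14, 8.97], [0.1, -0.6, 0.4]]
[[-1.0, -0.18, 11.96], [0.1, -0.6, 0.4]]
[[-1.01, -0.18, 12.06], [0.1, -0.6, 0.4]]
left 0 total shift [-1.01 -0.18 12.06]
```

apply_moves:
  motion:
    - [[-0.4,-0.1,2],[0,0,0],0.5]
    - [[-0.9,-0.15,5],[0,0,0],0.5]
    - [[-1,-0.15,8],[0,0,0],0.5]
    - [[-1,-0.15,11],[0,0,0],0.5]
    - [[-1,-0.15,12],[0,0,0],0.5]

```text
time: 2.28
eef_pos: [0.439, 0.1949, 0.0927]
tool_rot: [[0.226, 0.974, -0.003], [0.974, -0.226, 0.007], [0.006, -0.004, -1.0]]
ft_force: [-1.0, -0.4, 0.1]
width: 0.497
```

apply_moves:
  motion:
    - [[0,0,0],[0,0,0],0.4]
    - [[0,0,0],[0,0,0],0.3]
    - [[0,0,0],[0,0,0],0]
    - [[0,0,0],[0,0,0],0]
    - [[0,0,0],[0,0,0],0]

```text
time: 2.7
eef_pos: [0.4411, 0.195, 0.0941]
tool_rot: [[0.226, 0.974, 0.002], [0.974, -0.226, 0.008], [0.008, 0.0, -1.0]]
ft_force: [6.6, -3.2, -3.2]
width: 0.182
```

apply_moves:
  motion:
    - [[0,0.05,-1.4],[0,0,0],0]
    - [[0,0.3,-3.1],[0,0,0],0]
    - [[0,0.7,-4.8],[0,0,0],0]
    - [[0,1.4,-6.7],[0,0,0],0]
    - [[0,2.2,-8.3],[0,0,0],0]
  grip_force: 10

```text
time: 3.12
eef_pos: [0.4623, 0.1896, 0.1786]
tool_rot: [[0.226, 0.974, 0.003], [0.974, -0.226, 0.008], [0.009, 0.001, -1.0]]
ft_force: [1.0, 0.3, -3.9]
width: 0.165
```

```bash
cat > arc.py <<'E'
from h import *
import sys
def arc(ths):
    o=env.get_obs();p=np.array(o['eef_pos']);R0=np.array(o['tool_rot'])
    h=np.array([.6029,.1575,.096]);c=np.array([.973,-.231,0])
    g=p-h; print('r',np.hypot(g@c,g[2]),'th',np.degrees(np.arctan2(g[2],-g@c)),'lat',g@np.array([.231,.973,0]),o['width'],np.round(o['ft_force'],1))
    for t in ths:
        t=np.radians(t); q=h+.165*(-c*np.cos(t)+np.array([0,0,1])*np.sin(t))
        print((R0.T@(q-p)*100).round(2))
    print(R.from_matrix(R0.T@Rdown(-13.4)).as_rotvec(degrees=True).round(1))
arc(map(float,sys.argv[1:]))
E
python3 arc.py 36 42 48 54 60
```

```text
r 0.16622758080440395 th 29.804228209239646 lat -0.0012323386630297881 0.16498340609054554 [ 1.   0.3 -3.9]
[ 0.13  1.08 -1.43]
[ 0.14  2.16 -2.78]
[ 0.14  3.39 -4.  ]
[ 0.14  4.73 -5.08]
[ 0.14  6.18 -6.02]
[ 0.  -0.5  0.3]
```

Width reads about 15.5 mm, so the handle is held and following.

apply_moves:
  motion:
    - [[0,1.1,-1.4],[0,0,0],0]
    - [[0,2.2,-2.8],[0,0,0],0]
    - [[0.1,3.4,-4],[0,0,0],0]
    - [[0.1,4.7,-5.1],[0,0,0],0]
    - [[0.1,6.2,-6],[0,0,0],0]

```text
time: 3.53
eef_pos: [0.5187, 0.1763, 0.241]
tool_rot: [[0.226, 0.974, -0.004], [0.974, -0.226, 0.009], [0.008, -0.006, -1.0]]
ft_force: [-7.6, -0.4, 7.1]
width: 0.167
```

```bash
python3 arc.py 66 72 78 84 90
```

```text
r 0.168741382595429 th 59.2394285782115 lat -0.001205119981238893 0.16737479771983432 [-7.6 -0.4  7.1]
[ 0.11  1.92 -0.58]
[ 0.11  3.52 -1.21]
[ 0.1   5.19 -1.67]
[ 0.1   6.89 -1.95]
[ 0.09  8.62 -2.05]
[-0.4 -0.4  0.4]
```

apply_moves:
  motion:
    - [[0,1.9,-0.6],[0,0,0],0]
    - [[0,3.5,-1.2],[0,0,0],0]
    - [[0,5.2,-1.7],[0,0,0],0]
    - [[0,6.9,-2],[0,0,0],0]
    - [[0,8.6,-2.1],[0,0,0],0]

```text
time: 3.95
eef_pos: [0.6027, 0.1562, 0.2634]
tool_rot: [[0.226, 0.974, -0.003], [0.974, -0.226, 0.009], [0.008, -0.005, -1.0]]
ft_force: [-1.0, 0.8, 0.2]
width: 0.166
```

```bash
python3 arc.py 94 98 102 106 110
```

```text
r 0.16736527511022492 th 90.04044481850042 lat -0.0012688606065868557 0.16616149619150092 [-1.   0.8  0.2]
[0.12 1.14 0.27]
[0.11 2.29 0.39]
[0.1  3.42 0.58]
[0.09 4.54 0.85]
[0.09 5.64 1.2 ]
[-0.3 -0.4  0.4]
```

apply_moves:
  motion:
    - [[0,1.1,0.1],[0,0,0],0]
    - [[0,2.3,0.3],[0,0,0],0]
    - [[0,3.4,0.5],[0,0,0],0]
    - [[0,4.5,0.8],[0,0,0],0]
    - [[0,5.6,1.1],[0,0,0],0]

```text
time: 4.37
eef_pos: [0.6579, 0.1431, 0.2518]
tool_rot: [[0.226, 0.974, -0.004], [0.974, -0.226, 0.008], [0.007, -0.005, -1.0]]
ft_force: [-1.0, -0.9, -0.1]
width: 0.162
```

```bash
python3 arc.py 111 112 113
```

```text
r 0.1658067829664372 th 110.04082636486923 lat -0.001296060665551189 0.16157979804376624 [-1.  -0.9 -0.1]
[0.13 0.23 0.17]
[0.12 0.5  0.28]
[0.12 0.77 0.39]
[-0.3 -0.4  0.4]
```

apply_moves:
  motion:
    - [[0,0.4,0.2],[0,0,0],0.1]
    - [[0,0.5,0.3],[0,0,0],0.6]
    - [[0,0.5,0.3],[0,0,0],0.6]
    - [[0,0.5,0.3],[0,0,0],0.6]
    - [[0,0.5,0.3],[0,0,0],0.6]

```text
time: 4.78
eef_pos: [0.6619, 0.1426, 0.2486]
tool_rot: [[0.225, 0.974, -0.005], [0.974, -0.225, 0.009], [0.007, -0.007, -1.0]]
ft_force: [-0.1, -1.1, 0.4]
width: 0.416
```

apply_moves:
  motion:
    - [[0,0.2,-1],[0,0,0],0.6]
    - [[0,0.3,-3],[0,0,0],0.6]
    - [[0,0.3,-5],[0,0,0],0.6]
    - [[0,0.3,-7],[0,0,0],0.6]
    - [[0,0.3,-8],[0,0,0],0.6]

```text
time: 5.2
eef_pos: [0.6657, 0.1417, 0.3325]
tool_rot: [[0.225, 0.974, -0.0], [0.974, -0.225, 0.01], [0.009, -0.002, -1.0]]
ft_force: [1.3, 0.4, 0.4]
width: 0.601
```

Run:
```python
from h import *
o=env.get_obs();print(o['eef_pos'],o['ft_force'],o['width'])
for n in ["scene","side"]:
    p,d=env.capture(n); cv2.imwrite(f"pics/{n}1.png",p); np.save(f"pics/{n}1.npy",d)
a=cv2.imread("pics/scene1.png")[200:420,280:500];b=cv2.imread("pics/side1.png")[240:460,180:400]
cv2.imwrite("pics/crop1.png",np.hstack([cv2.resize(a,(400,400)),cv2.resize(b,(400,400))]))
```

```text
[0.66566151 0.14166198 0.3325449 ] [1.31653223 0.43009446 0.38472025] 0.6006188612036807
```

View pics/crop1.png

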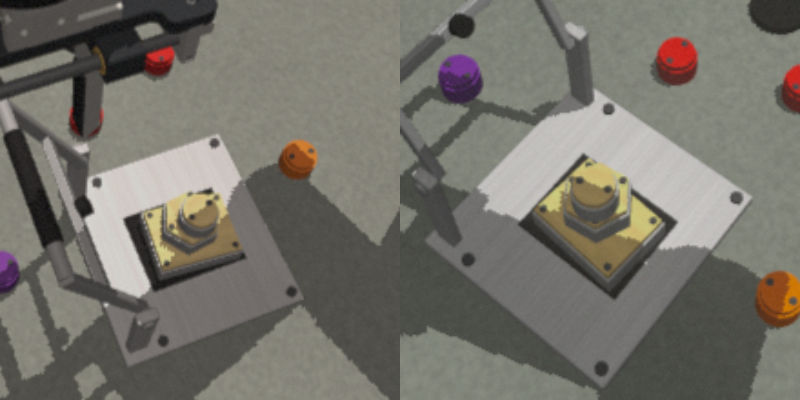

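The lid stands open and the stack is fully exposed, with three yellow-backed dies. I'll measure them now.

```bash
cat > st.py <<'E'
from h import *
import sys
def stack(tag,levels=((.03,.042),(.056,.068),(.082,.094))):
    for n in ["scene","side"]:
        p=cv2.imread(f"pics/{n}{tag}.png");d=np.load(f"pics/{n}{tag}.npy");P=cloud(n,d)
        hsv=cv2.cvtColor(p,cv2.COLOR_BGR2HSV);x,y,z=P[...,0],P[...,1],P[...,2]
        roi=(x>.42)&(x<.6)&(y>.1)&(y<.27)&(hsv[...,1]>70)&(hsv[...,0]>12)&(hsv[...,0]<38)
        for lo,hi in levels:
            s=roi&(z>lo)&(z<hi)
            if s.sum()<20: continue
            q=(P[s][:,:2]*1000).astype(np.float32)
            hull=cv2.convexHull(q); r=cv2.minAreaRect(hull); c=cv2.minEnclosingCircle(hull)
            print(n,lo,s.sum(),'zmed',np.median(z[s]).round(4),'mean',q.mean(0).round(1),'rect',np.round(r[0],1),np.round(r[1],1),round(r[2],1),'circ',np.round(c[0],1),round(c[1],1))
stack(sys.argv[1])
E
python3 st.py 1
```

```text
scene 0.03 692 zmed 0.0355 mean [522.2 190.4] rect [517.1 182.7] [60.6 80.3] 72.0 circ [517.1 182.9] 48.8
scene 0.056 190 zmed 0.0614 mean [530.5 174.8] rect [525.9 178.3] [37.2 48.6] 3.9 circ [518.7 178.4] 26.3
scene 0.082 274 zmed 0.0875 mean [517.9 183.4] rect [516.9 182.8] [32.2 30.6] 29.0 circ [517.4 182.2] 17.1
side 0.03 1115 zmed 0.0352 mean [509.9 192.3] rect [517.7 181.4] [60.8 80.9] 72.0 circ [517.9 182.4] 49.2
side 0.056 201 zmed 0.0607 mean [514. 180.] rect [520.3 177.6] [49.7 46.9] 54.0 circ [519.3 176.3] 26.5
side 0.082 417 zmed 0.0872 mean [517.6 182.8] rect [517.7 182.1] [30.8 31.4] 26.2 circ [518.  182.1] 16.4
```

```bash
python3 -c "
from h import *
for n,uv in dict(r1=(367,227),r2=(327,260),pur=(280,346),ring=(317,140)).items(): print(n,ray('scene',*uv,.02).round(3))
plan([(.5177,.1823,.33),(.5177,.1823,.14)],72,step=4,ang=7)
print(np.degrees(env.get_obs()['q']).round(1))"
```

```text
r1 [ 0.41 -0.01  0.02]
r2 [0.523 0.009 0.02 ]
pur [0.689 0.106 0.02 ]
ring [ 0.36 -0.27  0.02]
at [0.6659 0.1416 0.3317] yaw -13.0 rv total [  0.3  -0.5 -85. ] ft [ 1.1 -0.3 -0. ] w 0.6 t 5.3
[[0.17, -4.0, 0.05], [0.0, -0.0, -7.0]]
[[0.33, -7.99, 0.11], [0.0, -0.1, -14.0]]
[[0.5, -11.99, 0.16], [0.1, -0.1, -21.0]]
[[0.63, -15.35, 0.84], [0.1, -0.2, -28.0]]
[[0.6, -15.34, 4.84], [0.1, -0.2, -35.0]]
left 1 total shift [  0.46 -15.32  19.2 ]
[ 5.8 23.5 58.8  0.5 97.7 18.9]
```

apply_moves:
  motion:
    - [[0.2,-4,0],[0,0,-7],0.7]
    - [[0.3,-8,0],[0,0,-14],0.7]
    - [[0.5,-12,0],[0,0,-21],0.7]
    - [[0.6,-15.3,0.8],[0,0,-28],0.7]
    - [[0.6,-15.3,4],[0,0,-35],0.7]

```text
time: 5.72
eef_pos: [0.514, 0.1843, 0.2966]
tool_rot: [[-0.383, 0.924, 0.006], [0.924, 0.383, 0.013], [0.01, 0.011, -1.0]]
ft_force: [0.3, 0.1, -0.3]
width: 0.7
```

```bash
python3 -c "
from h import *
plan([(.5177,.1823,.17)],72,step=3,ang=7)"
```

```text
at [0.514  0.1843 0.2966] yaw 22.5 rv total [  0.8  -0.3 -49.5] ft [ 0.3  0.1 -0.3] w 0.7 t 5.7167
[[-0.11, 0.03, 3.0], [0.1, -0.0, -7.0]]
[[-0.21, 0.06, 6.0], [0.2, -0.1, -14.0]]
[[-0.32, 0.09, 8.99], [0.3, -0.1, -21.0]]
[[-0.42, 0.12, 11.99], [0.5, -0.1, -28.0]]
[[-0.45, 0.13, 12.66], [0.6, -0.2, -35.0]]
left 0 total shift [-0.45  0.13 12.66]
```

apply_moves:
  motion:
    - [[-0.1,0,3],[0.1,0,-7],0.7]
    - [[-0.2,0.1,6],[0.2,0,-14],0.7]
    - [[-0.3,0.1,9],[0.3,0,-21],0.7]
    - [[-0.4,0.1,12],[0.5,0,-28],0.7]
    - [[-0.45,0.1,12.7],[0.6,0,-35],0.7]

```text
time: 6.13
eef_pos: [0.513, 0.1813, 0.1637]
tool_rot: [[-0.847, 0.531, -0.013], [0.531, 0.847, 0.004], [0.013, -0.003, -1.0]]
ft_force: [-1.7, 0.2, -1.2]
width: 0.699
```

```bash
python3 -c "
from h import *
plan([(.5177,.1823,.13)],72,step=2,ang=7)"
```

```text
at [0.513  0.1813 0.1637] yaw 57.9 rv total [ -0.1  -0.8 -14.1] ft [-1.7  0.2 -1.2] w 0.699 t 6.1333
[[-0.23, 0.2, 1.98], [-0.0, -0.4, -7.0]]
[[-0.39, 0.34, 3.36], [-0.1, -0.7, -14.0]]
[[-0.39, 0.34, 3.36], [-0.1, -0.8, -14.1]]
[[-0.39, 0.34, 3.36], [-0.1, -0.8, -14.1]]
[[-0.39, 0.34, 3.36], [-0.1, -0.8, -14.1]]
left 0 total shift [-0.39  0.34  3.36]
```

apply_moves:
  motion:
    - [[-0.2,0.2,1],[0,-0.4,-5],0.7]
    - [[-0.4,0.3,2],[0,-0.8,-10],0.7]
    - [[-0.4,0.3,3],[0,-0.8,-14],0.7]
    - [[-0.4,0.3,3.4],[0,-0.8,-14],0.7]
    - [[-0.4,0.3,3.4],[0,-0.8,-14],0.7]

```text
time: 6.55
eef_pos: [0.5158, 0.1817, 0.1279]
tool_rot: [[-0.95, 0.312, -0.004], [0.312, 0.95, -0.003], [0.003, -0.004, -1.0]]
ft_force: [0.2, 1.4, 0.1]
width: 0.703
```

```bash
python3 -c "
from h import *
o=env.get_obs();p,d=env.capture('wrist');cv2.imwrite('pics/w2.png',p)
plan([(.5177,.1823,.076)],72,step=1.5,ang=7)"
```

```text
at [0.5166 0.1818 0.1288] yaw 71.8 rv total [-0.2 -0.1 -0.2] ft [-0.   0.5 -0.4] w 0.698 t 6.6
[[-0.03, 0.03, 1.5], [-0.2, -0.1, -0.2]]
[[-0.05, 0.05, 3.0], [-0.2, -0.1, -0.2]]
[[-0.08, 0.08, 4.5], [-0.2, -0.1, -0.2]]
[[-0.09, 0.1, 5.28], [-0.2, -0.1, -0.2]]
[[-0.09, 0.1, 5.28], [-0.2, -0.1, -0.2]]
left 0 total shift [-0.09  0.1   5.28]
```

View pics/w2.png

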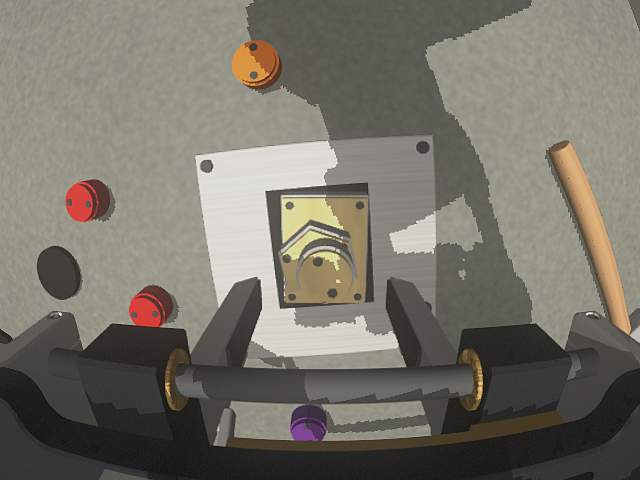

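The wrist view shows the round die at (326,268), centred between the jaw tips at (258,290) and (390,290). I'm descending slowly.

apply_moves:
  motion:
    - [[-0.1,0.1,1.5],[0,0,0],0.7]
    - [[-0.1,0.1,3],[0,0,0],0.7]
    - [[-0.1,0.1,4.2],[0,0,0],0.7]
    - [[-0.1,0.1,4.8],[0,0,0],0.7]
    - [[-0.1,0.1,5.1],[0,0,0],0.7]

```text
time: 7.02
eef_pos: [0.5175, 0.1822, 0.0774]
tool_rot: [[-0.95, 0.313, -0.003], [0.313, 0.95, -0.002], [0.002, -0.003, -1.0]]
ft_force: [0.5, -0.5, 0.5]
width: 0.701
```

apply_moves:
  motion:
    - [[0,0,0],[0,0,0],0.5]
    - [[0,0,0],[0,0,0],0.42]
    - [[0,0,0],[0,0,0],0.2]
    - [[0,0,0],[0,0,0],0.2]
    - [[0,0,0],[0,0,0],0.2]
  grip_force: 25

```text
time: 7.43
eef_pos: [0.5179, 0.1822, 0.078]
tool_rot: [[-0.95, 0.313, -0.002], [0.313, 0.95, -0.002], [0.001, -0.003, -1.0]]
ft_force: [-0.1, -1.2, 1.0]
width: 0.384
```

apply_moves:
  motion:
    - [[0,0,-0.5],[0,0,0],0.2]
    - [[0,0,-1.5],[0,0,0],0.2]
    - [[0,0,-3],[0,0,0],0.2]
    - [[0,0,-5],[0,0,0],0.2]
    - [[0,0,-7],[0,0,0],0.2]

```text
time: 7.85
eef_pos: [0.5176, 0.1823, 0.1492]
tool_rot: [[-0.95, 0.313, -0.003], [0.313, 0.95, -0.002], [0.002, -0.003, -1.0]]
ft_force: [0.9, 0.5, -1.6]
width: 0.381
```

```bash
python3 -c "
from h import *
plan([(.4645,-.0833,.10)],72,step=3.8,ang=7)"
```

```text
at [0.5176 0.1823 0.1492] yaw 71.8 rv total [-0.2 -0.1 -0.2] ft [ 0.9  0.5 -1.6] w 0.381 t 7.85
[[-0.45, -3.71, 0.69], [-0.2, -0.1, -0.2]]
[[-0.91, -7.42, 1.38], [-0.2, -0.1, -0.2]]
[[-1.36, -11.13, 2.07], [-0.2, -0.1, -0.2]]
[[-1.81, -14.84, 2.76], [-0.2, -0.1, -0.2]]
[[-2.27, -18.55, 3.45], [-0.2, -0.1, -0.2]]
left 1 total shift [ -3.28 -26.87   5.  ]
```

apply_moves:
  motion:
    - [[-0.3,-2.5,0],[0,0,0],0.2]
    - [[-0.7,-6,0.5],[0,0,0],0.2]
    - [[-1.2,-9.5,1],[0,0,0],0.2]
    - [[-1.6,-13,1.5],[0,0,0],0.2]
    - [[-2,-16.5,2],[0,0,0],0.2]

```text
time: 8.27
eef_pos: [0.4845, 0.0181, 0.1305]
tool_rot: [[-0.95, 0.312, -0.001], [0.312, 0.95, -0.003], [0.0, -0.003, -1.0]]
ft_force: [-0.1, -0.6, -2.1]
width: 0.378
```

```bash
python3 -c "
from h import *
plan([(.4645,-.0833,.10)],72,step=3.8,ang=7)"
```

```text
at [0.4845 0.0181 0.1305] yaw 71.8 rv total [-0.2 -0.  -0.2] ft [-0.1 -0.6 -2.1] w 0.378 t 8.2667
[[-0.45, -3.61, 1.08], [-0.2, -0.0, -0.2]]
[[-0.89, -7.23, 2.17], [-0.2, -0.0, -0.2]]
[[-1.26, -10.25, 3.07], [-0.2, -0.0, -0.2]]
[[-1.26, -10.25, 3.07], [-0.2, -0.0, -0.2]]
[[-1.26, -10.25, 3.07], [-0.2, -0.0, -0.2]]
left 0 total shift [ -1.26 -10.25   3.07]
```

apply_moves:
  motion:
    - [[-0.4,-3.5,0.5],[0,0,0],0.2]
    - [[-0.8,-6.5,1.5],[0,0,0],0.2]
    - [[-1.1,-9,2.5],[0,0,0],0.2]
    - [[-1.3,-10.2,3.2],[0,0,0],0.2]
    - [[-1.3,-10.2,3.7],[0,0,0],0.2]

```text
time: 8.68
eef_pos: [0.4647, -0.0854, 0.0939]
tool_rot: [[-0.949, 0.315, -0.001], [0.315, 0.949, -0.004], [-0.0, -0.004, -1.0]]
ft_force: [-0.6, 0.6, -2.1]
width: 0.378
```

apply_moves:
  motion:
    - [[0,0,0.5],[0,0,0],0.2]
    - [[0,0,1.5],[0,0,0],0.2]
    - [[0,0,2.5],[0,0,0],0.2]
    - [[0,0,3],[0,0,0],0.2]
    - [[0,0,3],[0,0,0],0.2]

```text
time: 9.1
eef_pos: [0.4641, -0.0844, 0.0632]
tool_rot: [[-0.949, 0.314, -0.003], [0.314, 0.949, -0.003], [0.002, -0.004, -1.0]]
ft_force: [-1.0, 0.4, -2.3]
width: 0.377
```

Run:
```python
from h import *
o=env.get_obs()
for n in ["scene","side","wrist"]:
    p,d=env.capture(n); cv2.imwrite(f"pics/{n}2.png",p); np.save(f"pics/{n}2.npy",d)
    print(env.get_obs()['eef_pos'].round(4) if n!='wrist' else '', [np.round(proj(n,q),1) for q in ([.4645,-.0833,.008],)] if n!='wrist' else '')
a=cv2.imread("pics/scene2.png")[130:290,240:400];b=cv2.imread("pics/side2.png")[160:320,310:470]
cv2.imwrite("pics/crop2.png",np.hstack([cv2.resize(a,(400,400)),cv2.resize(b,(400,400))]))
plan([(.4645,-.0833,.027)],72,step=1,ang=7)
```

```text
[ 0.4646 -0.0847  0.0638] [array([324.8, 217.6])]
[ 0.465  -0.0849  0.0642] [array([387.7, 243.6])]
 
at [ 0.4652 -0.0851  0.0644] yaw 71.7 rv total [-0.2  0.1 -0.3] ft [ 0.5  0.6 -1.9] w 0.378 t 9.25
[[0.03, 0.04, 1.0], [-0.2, 0.1, -0.3]]
[[0.07, 0.09, 2.0], [-0.2, 0.1, -0.3]]
[[0.1, 0.13, 3.0], [-0.2, 0.1, -0.3]]
[[0.13, 0.17, 3.74], [-0.2, 0.1, -0.3]]
[[0.13, 0.17, 3.74], [-0.2, 0.1, -0.3]]
left 0 total shift [0.13 0.17 3.74]
```

View pics/crop2.png

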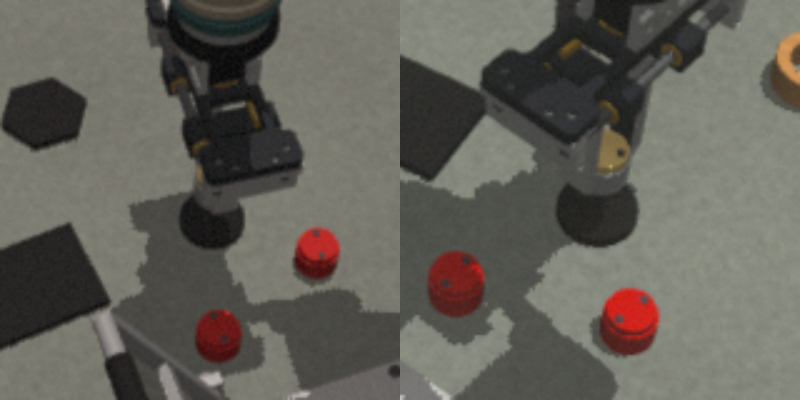

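View pics/wrist2.png

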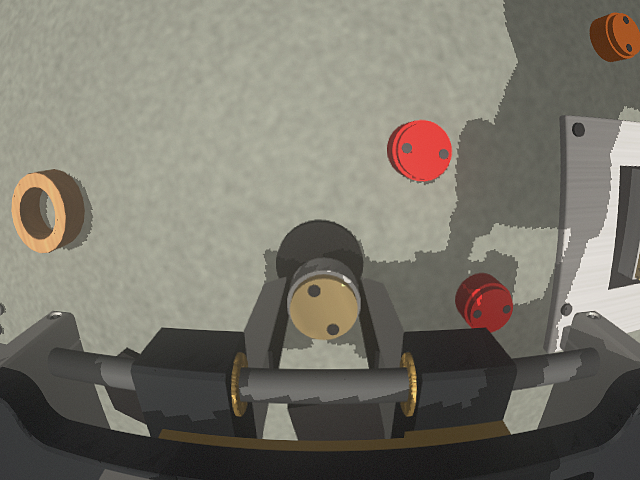

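The die is held level above the round pad. In the wrist view the pad's top edge is at (320,222) and it is centred on the die laterally.

apply_moves:
  motion:
    - [[0.1,0.15,1],[0,0,0],0.2]
    - [[0.1,0.15,2],[0,0,0],0.2]
    - [[0.1,0.15,2.8],[0,0,0],0.2]
    - [[0.1,0.15,3.2],[0,0,0],0.2]
    - [[0.1,0.15,3.4],[0,0,0],0.2]

```text
time: 9.67
eef_pos: [0.4646, -0.0834, 0.0301]
tool_rot: [[-0.949, 0.315, -0.001], [0.315, 0.949, -0.004], [-0.001, -0.004, -1.0]]
ft_force: [-0.9, 0.7, -0.6]
width: 0.377
```

apply_moves:
  motion:
    - [[0,0,0.1],[0,0,0],0.2]
    - [[0,0,0.2],[0,0,0],0.2]
    - [[0,0,0.3],[0,0,0],0.2]
    - [[0,0,0.4],[0,0,0],0.2]
    - [[0,0,0.4],[0,0,0],0.2]

```text
time: 10.08
eef_pos: [0.4647, -0.0835, 0.0261]
tool_rot: [[-0.949, 0.315, -0.0], [0.315, 0.949, -0.004], [-0.001, -0.004, -1.0]]
ft_force: [0.4, -0.8, -2.4]
width: 0.379
```

apply_moves:
  motion:
    - [[0,0,0.05],[0,0,0],0.2]
    - [[0,0,0.1],[0,0,0],0.2]
    - [[0,0,0.15],[0,0,0],0.2]
    - [[0,0,0.2],[0,0,0],0.2]
    - [[0,0,0.2],[0,0,0],0.2]

```text
time: 10.5
eef_pos: [0.4647, -0.0835, 0.0241]
tool_rot: [[-0.949, 0.315, -0.0], [0.315, 0.949, -0.004], [-0.001, -0.004, -1.0]]
ft_force: [0.1, 0.0, -2.3]
width: 0.377
```

apply_moves:
  motion:
    - [[0,0,0.05],[0,0,0],0.2]
    - [[0,0,0.1],[0,0,0],0.2]
    - [[0,0,0.1],[0,0,0],0.2]
    - [[0,0,0.1],[0,0,0],0.2]
    - [[0,0,0.1],[0,0,0],0.2]

```text
time: 10.92
eef_pos: [0.4648, -0.0835, 0.024]
tool_rot: [[-0.949, 0.315, -0.0], [0.314, 0.949, -0.004], [-0.001, -0.004, -1.0]]
ft_force: [-2.4, 1.0, 6.7]
width: 0.38
```

Contact, at about 9 N. I'll release.

apply_moves:
  motion:
    - [[0,0,0],[0,0,0],0.42]
    - [[0,0,0],[0,0,0],0.5]
    - [[0,0,0],[0,0,0],0.65]
    - [[0,0,0],[0,0,0],0.65]
    - [[0,0,0],[0,0,0],0.65]

```text
time: 11.33
eef_pos: [0.4647, -0.0835, 0.0239]
tool_rot: [[-0.949, 0.315, -0.0], [0.315, 0.949, -0.004], [-0.001, -0.004, -1.0]]
ft_force: [-0.1, 0.4, 0.5]
width: 0.636
```

apply_moves:
  motion:
    - [[0,0,-1],[0,0,0],0.65]
    - [[0,0,-4],[0,0,0],0.65]
    - [[0,0,-8],[0,0,0],0.65]
    - [[0,0,-11],[0,0,0],0.65]
    - [[0,0,-13],[0,0,0],0.65]

```text
time: 11.75
eef_pos: [0.4661, -0.0834, 0.1569]
tool_rot: [[-0.949, 0.314, 0.004], [0.314, 0.949, -0.005], [-0.005, -0.004, -1.0]]
ft_force: [0.6, 0.1, -1.0]
width: 0.649
```

```bash
python3 - <<'E'
from h import *
for n in ["scene","side"]:
    p,d=env.capture(n); cv2.imwrite(f"pics/{n}3.png",p); np.save(f"pics/{n}3.npy",d)
a=cv2.imread("pics/scene3.png")[180:400,280:500];b=cv2.imread("pics/side3.png")[190:410,220:440]
cv2.imwrite("pics/crop3.png",np.hstack([cv2.resize(a,(400,400)),cv2.resize(b,(400,400))]))
E
python3 st.py 3
```

```text
scene 0.03 711 zmed 0.0355 mean [521.  189.8] rect [517.5 182.7] [60.7 80.4] 71.7 circ [517.1 182.8] 48.7
scene 0.056 569 zmed 0.0615 mean [519.8 178.3] rect [519.6 179.1] [48.9 45.1] 53.0 circ [519.3 177.9] 25.6
side 0.03 1112 zmed 0.0352 mean [510.1 192.2] rect [517.8 181.8] [60.7 81.2] 72.6 circ [517.9 182.2] 49.2
side 0.056 889 zmed 0.0611 mean [519.4 177.8] rect [520.4 177.9] [48.7 47.3] 54.8 circ [519.6 176.7] 26.2
```

View pics/crop3.png

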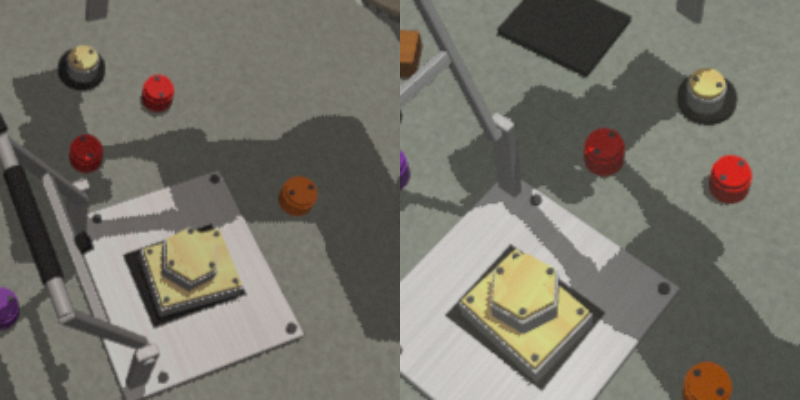

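The round die lies flat on its pad. Next is the hex angle.

Run:
```python
from h import *
Q=[]
for n in ["scene","side"]:
    p=cv2.imread(f"pics/{n}3.png");d=np.load(f"pics/{n}3.npy");P=cloud(n,d)
    hsv=cv2.cvtColor(p,cv2.COLOR_BGR2HSV);x,y,z=P[...,0],P[...,1],P[...,2]
    s=(x>.42)&(x<.6)&(y>.1)&(y<.27)&(hsv[...,1]>70)&(hsv[...,0]>12)&(hsv[...,0]<38)&(z>.056)&(z<.068)
    q=P[s][:,:2]*1000; q=q-0
    best=[]
    for a in range(0,60,2):
        e=[];c=[]
        for k in range(3):
            t=np.radians(a+60*k);pr=q@np.array([np.cos(t),np.sin(t)]);lo,hi=np.percentile(pr,[.5,99.5]);e.append(hi-lo);c.append((hi+lo)/2)
        A=np.array([[np.cos(np.radians(a+60*k)),np.sin(np.radians(a+60*k))] for k in range(3)])
        cen=np.linalg.lstsq(A,np.array(c),rcond=None)[0]
        best.append((sum(e),a,np.round(e,1),cen.round(1)))
    for b in sorted(best,key=lambda b:b[0])[:4]: print(n,b)
    # round die on pad
    s=(abs(x-.4645)<.04)&(abs(y+.0833)<.04)&(z>.028)&(z<.042)
    q=(P[s][:,:2]*1000).astype(np.float32);print('round',s.sum(),cv2.minEnclosingCircle(q),np.median(z[s]))
plan([(.5195,.1775,.157)],72)
```

```text
scene (np.float64(135.88800419934876), 24, array([45.6, 45.6, 44.7]), array([519.1, 177.9]))
scene (np.float64(136.0211232774225), 26, array([45.5, 45.7, 44.8]), array([519.3, 177.8]))
scene (np.float64(136.2983627935588), 22, array([46. , 45.4, 44.9]), array([519.1, 178. ]))
scene (np.float64(136.48521732585598), 28, array([45.5, 45.9, 45.1]), array([519.4, 177.9]))
round 186 ((465.31591796875, -81.3235092163086), 17.858556747436523) 0.03314725417766334
side (np.float64(136.42315365961656), 22, array([45. , 45.3, 46.1]), array([519.7, 176.9]))
side (np.float64(136.56241845695965), 20, array([45.1, 45.2, 46.3]), array([519.6, 177. ]))
side (np.float64(136.61684699363195), 24, array([44.8, 45.5, 46.3]), array([519.7, 176.8]))
side (np.float64(137.47243998812206), 18, array([45.4, 45.5, 46.6]), array([519.5, 177.1]))
round 277 ((465.2210693359375, -82.48577880859375), 18.198984146118164) 0.03288599333201192
at [ 0.4674 -0.0838  0.1574] yaw 71.7 rv total [-0.2  0.5 -0.3] ft [ 0.7 -0.3 -0.9] w 0.648 t 11.85
[[0.49, 3.97, -0.01], [-0.2, 0.5, -0.3]]
[[0.98, 7.94, -0.03], [-0.2, 0.5, -0.3]]
[[1.47, 11.91, -0.04], [-0.2, 0.5, -0.3]]
[[1.97, 15.88, -0.05], [-0.2, 0.5, -0.3]]
[[2.46, 19.85, -0.07], [-0.2, 0.5, -0.3]]
left 1 total shift [ 3.27 26.44 -0.09]
```

apply_moves:
  motion:
    - [[0.5,4,0],[0,0,-3],0.8]
    - [[1,8,0],[0,0,-6],0.8]
    - [[1.5,12,0],[0,0,-9],0.8]
    - [[2,16,0],[0,0,-11],0.8]
    - [[2.4,19.8,0],[0,0,-11],0.8]

```text
time: 12.27
eef_pos: [0.506, 0.1135, 0.1549]
tool_rot: [[-0.992, 0.127, 0.005], [0.127, 0.992, -0.007], [-0.006, -0.006, -1.0]]
ft_force: [-0.3, -0.6, 0.0]
width: 0.802
```

```bash
python3 -c "
from h import *
plan([(.5195,.1775,.13)],83,step=3)"
```

```text
at [0.506  0.1135 0.1549] yaw 82.7 rv total [-0.3  0.3 -0.3] ft [-0.3 -0.6  0. ] w 0.802 t 12.2667
[[-0.22, 2.8, 1.05], [-0.3, 0.3, -0.3]]
[[-0.44, 5.6, 2.1], [-0.3, 0.3, -0.3]]
[[-0.52, 6.53, 2.45], [-0.3, 0.3, -0.3]]
[[-0.52, 6.53, 2.45], [-0.3, 0.3, -0.3]]
[[-0.52, 6.53, 2.45], [-0.3, 0.3, -0.3]]
left 0 total shift [-0.52  6.53  2.45]
```

apply_moves:
  motion:
    - [[-0.2,2.5,0],[-0.3,0.3,0],0.8]
    - [[-0.4,5,0.5],[-0.3,0.3,0],0.8]
    - [[-0.5,6.2,1.5],[-0.3,0.3,0],0.8]
    - [[-0.5,6.5,2.5],[-0.3,0.3,0],0.8]
    - [[-0.5,6.5,2.5],[-0.3,0.3,0],0.8]

```text
time: 12.68
eef_pos: [0.5168, 0.1767, 0.126]
tool_rot: [[-0.992, 0.125, -0.006], [0.125, 0.992, -0.003], [0.006, -0.004, -1.0]]
ft_force: [-0.8, 0.1, 0.2]
width: 0.8
```

```bash
python3 -c "
from h import *
o=env.get_obs();p,d=env.capture('wrist');cv2.imwrite('pics/w4.png',p)
plan([(.5195,.1775,.051)],83,step=2)"
```

```text
at [0.5173 0.176  0.1271] yaw 82.7 rv total [-0.2 -0.2 -0.3] ft [-0.  -0.7  1.5] w 0.803 t 12.7333
[[-0.06, 0.05, 2.0], [-0.2, -0.2, -0.3]]
[[-0.12, 0.1, 4.0], [-0.2, -0.2, -0.3]]
[[-0.18, 0.16, 6.0], [-0.2, -0.2, -0.3]]
[[-0.23, 0.2, 7.61], [-0.2, -0.2, -0.3]]
[[-0.23, 0.2, 7.61], [-0.2, -0.2, -0.3]]
left 0 total shift [-0.23  0.2   7.61]
```

View pics/w4.png

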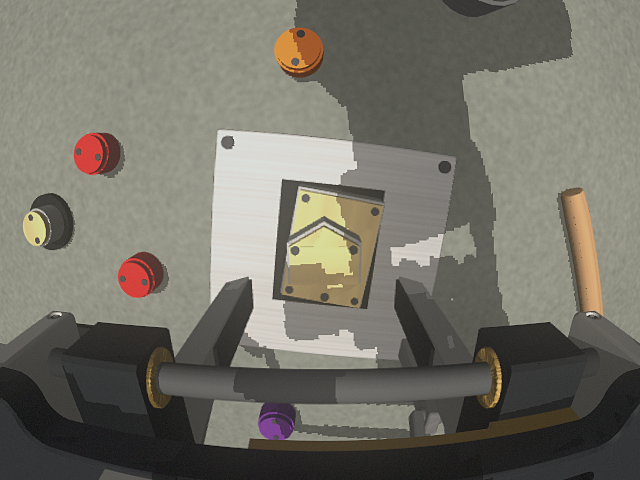

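The hex corner points up at (325,219) and its flats are at about x=287 and x=362. It is square to the jaws and centred at about 324, so I'm descending.

apply_moves:
  motion:
    - [[-0.1,0.1,2],[0,0,0],0.8]
    - [[-0.2,0.2,4],[0,0,0],0.8]
    - [[-0.2,0.2,5.7],[0,0,0],0.8]
    - [[-0.2,0.2,6.8],[0,0,0],0.8]
    - [[-0.2,0.2,7.3],[0,0,0],0.8]

```text
time: 13.15
eef_pos: [0.5178, 0.1755, 0.0525]
tool_rot: [[-0.992, 0.128, -0.008], [0.128, 0.992, -0.004], [0.007, -0.005, -1.0]]
ft_force: [-0.7, 0.4, -0.8]
width: 0.8
```

apply_moves:
  motion:
    - [[0,0,0],[0,0,0],0.65]
    - [[0,0,0.1],[0,0,0],0.57]
    - [[0,0,0.1],[0,0,0],0.4]
    - [[0,0,0.1],[0,0,0],0.4]
    - [[0,0,0.1],[0,0,0],0.4]

```text
time: 13.57
eef_pos: [0.5185, 0.1755, 0.0524]
tool_rot: [[-0.992, 0.128, -0.006], [0.128, 0.992, -0.004], [0.006, -0.004, -1.0]]
ft_force: [-0.1, -0.3, 1.4]
width: 0.532
```

apply_moves:
  motion:
    - [[0,0,-0.5],[0,0,0],0.4]
    - [[0,0,-1.5],[0,0,0],0.4]
    - [[0,0,-3.5],[0,0,0],0.4]
    - [[0,0,-6],[0,0,0],0.4]
    - [[0,0,-9],[0,0,0],0.4]

```text
time: 13.98
eef_pos: [0.5176, 0.1757, 0.1427]
tool_rot: [[-0.992, 0.128, -0.01], [0.128, 0.992, -0.004], [0.009, -0.006, -1.0]]
ft_force: [0.9, 0.2, -3.3]
width: 0.527
```

```bash
python3 -c "
from h import *
plan([(.525,-.262,.145)],83,step=3.8)
print(np.degrees(env.get_obs()['q']).round(1))"
```

```text
at [0.5176 0.1757 0.1427] yaw 82.6 rv total [-0.3 -0.5 -0.4] ft [ 0.9  0.2 -3.3] w 0.527 t 13.9833
[[-0.55, -3.76, -0.0], [-0.3, -0.5, -0.4]]
[[-1.1, -7.52, -0.01], [-0.3, -0.5, -0.4]]
[[-1.65, -11.28, -0.01], [-0.3, -0.5, -0.4]]
[[-2.2, -15.04, -0.02], [-0.3, -0.5, -0.4]]
[[-2.75, -18.8, -0.02], [-0.3, -0.5, -0.4]]
left 1 total shift [ -6.34 -43.31  -0.05]
[ 11.5  16.7  96.   -0.2  67.9 -71. ]
```

apply_moves:
  motion:
    - [[-0.4,-2.5,0],[0,0,0],0.4]
    - [[-0.9,-6,0],[0,0,0],0.4]
    - [[-1.4,-9.7,0],[0,0,0],0.4]
    - [[-2,-13.5,0],[0,0,0],0.4]
    - [[-2.5,-17.3,0],[0,0,0],0.4]

```text
time: 14.4
eef_pos: [0.52, -0.0004, 0.1444]
tool_rot: [[-0.992, 0.127, -0.008], [0.127, 0.992, -0.005], [0.008, -0.006, -1.0]]
ft_force: [0.9, 0.4, -4.0]
width: 0.53
```

```bash
python3 -c "
from h import *
plan([(.525,-.262,.12)],83,step=3.8)"
```

```text
at [ 5.200e-01 -4.000e-04  1.444e-01] yaw 82.7 rv total [-0.3 -0.4 -0.3] ft [ 0.9  0.4 -4. ] w 0.53 t 14.4
[[-0.55, -3.74, 0.37], [-0.3, -0.4, -0.3]]
[[-1.11, -7.48, 0.74], [-0.3, -0.4, -0.3]]
[[-1.66, -11.22, 1.11], [-0.3, -0.4, -0.3]]
[[-2.21, -14.97, 1.48], [-0.3, -0.4, -0.3]]
[[-2.77, -18.71, 1.85], [-0.3, -0.4, -0.3]]
left 1 total shift [ -3.83 -25.87   2.56]
```

apply_moves:
  motion:
    - [[-0.6,-3.7,0.3],[0,0,0],0.4]
    - [[-1.1,-7.5,0.6],[0,0,0],0.4]
    - [[-1.7,-11.2,0.9],[0,0,0],0.4]
    - [[-2.2,-15,1.2],[0,0,0],0.4]
    - [[-2.8,-18.7,1.5],[0,0,0],0.4]

```text
time: 14.82
eef_pos: [0.5235, -0.1912, 0.131]
tool_rot: [[-0.992, 0.127, -0.008], [0.127, 0.992, -0.005], [0.007, -0.006, -1.0]]
ft_force: [0.9, 0.1, -3.2]
width: 0.529
```

```bash
python3 -c "
from h import *
plan([(.525,-.262,.06)],83,step=3)"
```

```text
at [ 0.5235 -0.1912  0.131 ] yaw 82.7 rv total [-0.3 -0.4 -0.3] ft [ 0.9  0.1 -3.2] w 0.529 t 14.8167
[[-0.33, -2.08, 2.13], [-0.3, -0.4, -0.3]]
[[-0.66, -4.17, 4.27], [-0.3, -0.4, -0.3]]
[[-0.99, -6.25, 6.4], [-0.3, -0.4, -0.3]]
[[-1.1, -6.96, 7.13], [-0.3, -0.4, -0.3]]
[[-1.1, -6.96, 7.13], [-0.3, -0.4, -0.3]]
left 0 total shift [-1.1  -6.96  7.13]
```

apply_moves:
  motion:
    - [[-0.5,-3,0.8],[-0.3,-0.4,0],0.4]
    - [[-0.9,-5.5,2],[-0.3,-0.4,0],0.4]
    - [[-1.1,-6.9,4],[-0.3,-0.4,0],0.4]
    - [[-1.1,-7,6],[-0.3,-0.4,0],0.4]
    - [[-1.1,-7,7],[-0.3,-0.4,0],0.4]

```text
time: 15.23
eef_pos: [0.5235, -0.2629, 0.0596]
tool_rot: [[-0.992, 0.129, -0.003], [0.129, 0.992, 0.001], [0.004, 0.001, -1.0]]
ft_force: [-0.8, 0.8, -2.8]
width: 0.528
```

Run:
```python
from h import *
p,d=env.capture('wrist');cv2.imwrite('pics/w5.png',p)
plan([(.525,-.262,.028)],83,step=1)
```

```text
at [ 0.5226 -0.2614  0.0582] yaw 82.7 rv total [ 0.1 -0.4 -0.3] ft [-1.   0.5 -4.4] w 0.529 t 15.2833
[[-0.09, -0.01, 1.0], [0.1, -0.4, -0.3]]
[[-0.17, -0.02, 1.99], [0.1, -0.4, -0.3]]
[[-0.26, -0.04, 2.99], [0.1, -0.4, -0.3]]
[[-0.26, -0.04, 3.02], [0.1, -0.4, -0.3]]
[[-0.26, -0.04, 3.02], [0.1, -0.4, -0.3]]
left 0 total shift [-0.26 -0.04  3.02]
```

View pics/w5.png

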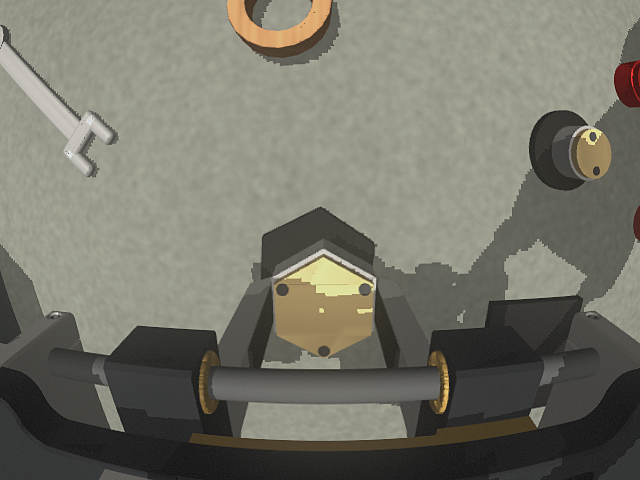

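The pad's near corner is at (320,207) and the die's corner at (324,249), so they line up laterally. I'm lowering.

apply_moves:
  motion:
    - [[-0.15,0,1],[0,-0.4,0],0.4]
    - [[-0.25,0,1.8],[0,-0.4,0],0.4]
    - [[-0.25,0,2.4],[0,-0.4,0],0.4]
    - [[-0.25,0,2.8],[0,-0.4,0],0.4]
    - [[-0.25,0,3],[0,-0.4,0],0.4]

```text
time: 15.7
eef_pos: [0.5251, -0.2612, 0.0282]
tool_rot: [[-0.992, 0.127, 0.001], [0.127, 0.992, 0.002], [-0.001, 0.002, -1.0]]
ft_force: [0.8, -0.1, -2.5]
width: 0.526
```

apply_moves:
  motion:
    - [[0,0,0.05],[0,0,0],0.4]
    - [[0,0,0.1],[0,0,0],0.4]
    - [[0,0,0.2],[0,0,0],0.4]
    - [[0,0,0.25],[0,0,0],0.4]
    - [[0,0,0.3],[0,0,0],0.4]

```text
time: 16.12
eef_pos: [0.5252, -0.2613, 0.0254]
tool_rot: [[-0.992, 0.127, 0.001], [0.127, 0.992, 0.002], [-0.001, 0.002, -1.0]]
ft_force: [0.5, 0.1, -3.1]
width: 0.532
```

apply_moves:
  motion:
    - [[0,0,0.05],[0,0,0],0.4]
    - [[0,0,0.1],[0,0,0],0.4]
    - [[0,0,0.15],[0,0,0],0.4]
    - [[0,0,0.15],[0,0,0],0.4]
    - [[0,0,0.15],[0,0,0],0.4]

```text
time: 16.53
eef_pos: [0.5254, -0.2614, 0.0245]
tool_rot: [[-0.992, 0.127, 0.002], [0.127, 0.992, 0.002], [-0.002, 0.002, -1.0]]
ft_force: [-0.2, 1.3, 2.5]
width: 0.53
```

Contact. I'll release and retreat.

apply_moves:
  motion:
    - [[0,0,0],[0,0,0],0.56]
    - [[0,0,0],[0,0,0],0.65]
    - [[0,0,0],[0,0,0],0.8]
    - [[0,0,0],[0,0,0],0.8]
    - [[0,0,0],[0,0,0],0.8]

```text
time: 16.95
eef_pos: [0.5254, -0.2614, 0.0244]
tool_rot: [[-0.992, 0.127, 0.002], [0.127, 0.992, 0.002], [-0.002, 0.002, -1.0]]
ft_force: [-0.3, -0.1, 0.0]
width: 0.789
```

apply_moves:
  motion:
    - [[0,0,-1],[0,0,0],0.8]
    - [[0,0,-4],[0,0,0],0.8]
    - [[0,0,-8],[0,0,0],0.8]
    - [[0,0,-11],[0,0,0],0.9]
    - [[0,0,-13],[0,0,0],0.9]

```text
time: 17.37
eef_pos: [0.5265, -0.2625, 0.1588]
tool_rot: [[-0.992, 0.127, 0.006], [0.127, 0.992, -0.001], [-0.007, -0.001, -1.0]]
ft_force: [0.7, 0.7, 0.1]
width: 0.888
```

```bash
python3 - <<'E'
from h import *
for n in ["scene","side"]:
    p,d=env.capture(n); cv2.imwrite(f"pics/{n}5.png",p); np.save(f"pics/{n}5.npy",d)
    P=cloud(n,d);x,y,z=P[...,0],P[...,1],P[...,2]
    s=(abs(x-.526)<.045)&(abs(y+.262)<.045)&(z>.028)&(z<.042)
    q=(P[s][:,:2]*1000).astype(np.float32);print('hex',s.sum(),cv2.minEnclosingCircle(q),np.median(z[s]))
a=cv2.imread("pics/scene5.png")[130:390,220:480];b=cv2.imread("pics/side5.png")[130:400,220:490]
cv2.imwrite("pics/crop5.png",np.hstack([cv2.resize(a,(400,400)),cv2.resize(b,(400,400))]))
plan([(.5176,.1823,.157)],72)
E
python3 st.py 5
```

```text
hex 337 ((526.5635986328125, -258.832275390625), 28.16985511779785) 0.03312496318820446
hex 428 ((526.4702758789062, -258.9483947753906), 27.65302848815918) 0.03289295653660845
at [ 0.5277 -0.2632  0.1595] yaw 82.7 rv total [-0.1  0.6 10.7] ft [-0.5 -0.7  0.5] w 0.898 t 17.4667
[[0.6, 3.96, 0.01], [-0.1, 0.4, 7.0]]
[[1.19, 7.91, 0.01], [-0.1, 0.6, 10.7]]
[[1.79, 11.87, 0.02], [-0.1, 0.6, 10.7]]
[[2.39, 15.82, 0.03], [-0.1, 0.6, 10.7]]
[[2.99, 19.78, 0.03], [-0.1, 0.6, 10.7]]
left 1 total shift [ 6.65 44.06  0.07]
scene 0.03 1457 zmed 0.0355 mean [518.1 183.2] rect [517.3 182.4] [61.3 80.3] 71.7 circ [517.  182.6] 48.5
side 0.03 2299 zmed 0.0352 mean [516.9 183. ] rect [517.6 181.7] [61.2 81.2] 72.2 circ [518.1 181.7] 49.1
```

View pics/crop5.png

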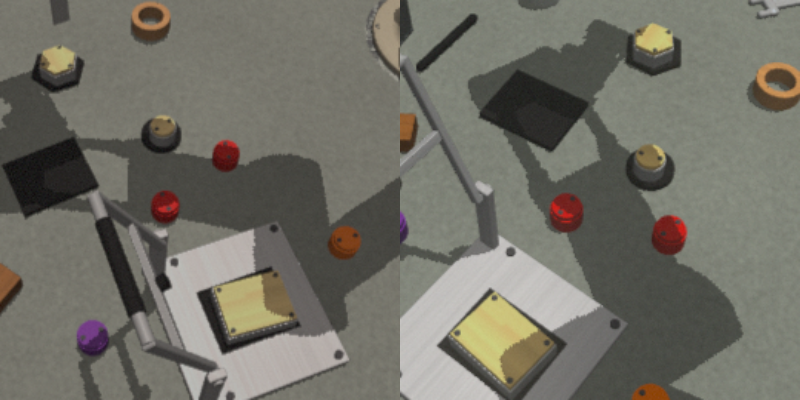

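The hex die is flat on its pad, measured within about 3 mm of centre. The rect die is now free at (0.5175, 0.182) with its long axis at −18°.

apply_moves:
  motion:
    - [[0.6,4,0],[0,0,3],1]
    - [[1.2,7.9,0],[0,0,6],1]
    - [[1.8,11.9,0],[0,0,9],1]
    - [[2.4,15.8,0],[0,0,10.7],1]
    - [[3,19.8,0],[0,0,10.7],1]

```text
time: 17.88
eef_pos: [0.5218, -0.0613, 0.1576]
tool_rot: [[-0.95, 0.311, 0.008], [0.311, 0.95, -0.003], [-0.008, -0.0, -1.0]]
ft_force: [0.5, 0.2, -0.4]
width: 1.0
```

```bash
python3 -c "
from h import *
plan([(.5175,.1822,.157)],72)"
```

```text
at [ 0.5218 -0.0613  0.1576] yaw 71.9 rv total [-0.   0.5 -0.1] ft [ 0.5  0.2 -0.4] w 1.0 t 17.8833
[[1.31, 3.78, -0.0], [-0.0, 0.5, -0.1]]
[[2.62, 7.56, -0.01], [-0.0, 0.5, -0.1]]
[[3.93, 11.34, -0.01], [-0.0, 0.5, -0.1]]
[[5.24, 15.12, -0.01], [-0.0, 0.5, -0.1]]
[[6.55, 18.9, -0.02], [-0.0, 0.5, -0.1]]
left 1 total shift [ 7.970e+00  2.301e+01 -2.000e-02]
```

apply_moves:
  motion:
    - [[1.3,3.8,0],[0,0.5,0],1]
    - [[2.6,7.6,0],[0,0.5,0],1]
    - [[3.9,11.3,0],[0,0.5,0],1]
    - [[5.2,15.1,0],[0,0.5,0],1]
    - [[6.5,18.9,0],[0,0.5,0],1]

```text
time: 18.3
eef_pos: [0.5174, 0.1404, 0.1559]
tool_rot: [[-0.95, 0.311, -0.002], [0.311, 0.95, -0.001], [0.002, -0.001, -1.0]]
ft_force: [0.5, -0.4, -0.1]
width: 1.001
```

```bash
python3 -c "
from h import *
plan([(.5175,.1822,.10)],72,step=2.5)"
```

```text
at [0.5174 0.1404 0.1559] yaw 71.9 rv total [-0.1 -0.1 -0.1] ft [ 0.5 -0.4 -0.1] w 1.001 t 18.3
[[0.46, 1.43, 2.0], [-0.1, -0.1, -0.1]]
[[0.92, 2.86, 4.0], [-0.1, -0.1, -0.1]]
[[1.28, 3.99, 5.58], [-0.1, -0.1, -0.1]]
[[1.28, 3.99, 5.58], [-0.1, -0.1, -0.1]]
[[1.28, 3.99, 5.58], [-0.1, -0.1, -0.1]]
left 0 total shift [1.28 3.99 5.58]
```

apply_moves:
  motion:
    - [[0.7,2,0],[0,0,0],1]
    - [[1.2,3.5,1],[0,0,0],1]
    - [[1.3,4,3],[0,0,0],1]
    - [[1.3,4,5],[0,0,0],1]
    - [[1.3,4,5.5],[0,0,0],1]

```text
time: 18.72
eef_pos: [0.5142, 0.1824, 0.0971]
tool_rot: [[-0.951, 0.309, -0.01], [0.31, 0.951, -0.002], [0.008, -0.005, -1.0]]
ft_force: [-1.4, -0.4, -0.7]
width: 1.0
```

```bash
python3 -c "
from h import *
p,d=env.capture('wrist');cv2.imwrite('pics/w6.png',p)
plan([(.5175,.1822,.025)],72,step=2)"
```

```text
at [0.5145 0.182  0.0974] yaw 71.9 rv total [-0.3 -0.5 -0.1] ft [-0.8 -0.1 -0.4] w 1.0 t 18.7667
[[-0.1, 0.04, 2.0], [-0.3, -0.5, -0.1]]
[[-0.19, 0.08, 3.99], [-0.3, -0.5, -0.1]]
[[-0.29, 0.12, 5.99], [-0.3, -0.5, -0.1]]
[[-0.35, 0.15, 7.24], [-0.3, -0.5, -0.1]]
[[-0.35, 0.15, 7.24], [-0.3, -0.5, -0.1]]
left 0 total shift [-0.35  0.15  7.24]
```

View pics/w6.png

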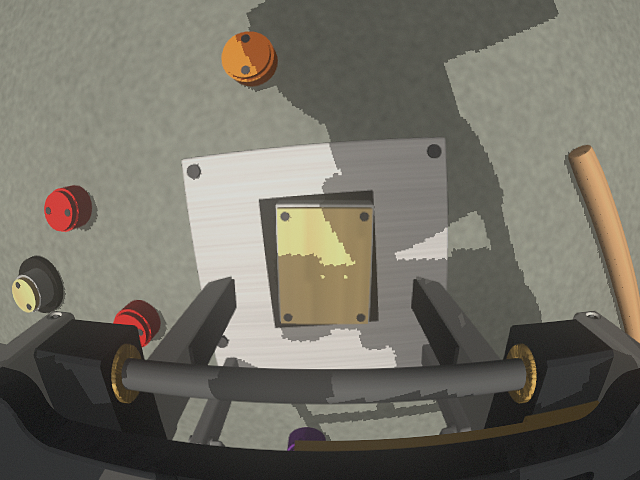

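The rect die, from (276,205) to (372,323), is square to the jaws and centred between the tips at (232,280) and (415,280). I'm descending.

apply_moves:
  motion:
    - [[-0.2,0.1,1.8],[-0.3,-0.5,0],1]
    - [[-0.35,0.1,3.6],[-0.3,-0.5,0],1]
    - [[-0.35,0.1,5.4],[-0.3,-0.5,0],1]
    - [[-0.35,0.1,6.4],[-0.3,-0.5,0],1]
    - [[-0.35,0.1,7],[-0.3,-0.5,0],1]

```text
time: 19.18
eef_pos: [0.5169, 0.1812, 0.0265]
tool_rot: [[-0.95, 0.311, -0.001], [0.311, 0.95, -0.001], [0.001, -0.001, -1.0]]
ft_force: [1.6, -0.0, 0.0]
width: 1.002
```

apply_moves:
  motion:
    - [[0,0,0],[0,0,0],0.8]
    - [[0,0,0],[0,0,0],0.72]
    - [[0,0,0],[0,0,0],0.55]
    - [[0,0,0],[0,0,0],0.55]
    - [[0,0,0],[0,0,0],0.55]
  grip_force: 30

```text
time: 19.6
eef_pos: [0.5175, 0.1813, 0.0273]
tool_rot: [[-0.95, 0.311, 0.0], [0.311, 0.95, -0.0], [-0.0, -0.0, -1.0]]
ft_force: [-0.8, 0.2, 0.9]
width: 0.68
```

apply_moves:
  motion:
    - [[0,0,-0.5],[0,0,0],0.55]
    - [[0,0,-1.5],[0,0,0],0.55]
    - [[0,0,-4],[0,0,0],0.55]
    - [[0,0,-7.5],[0,0,0],0.55]
    - [[0,0,-11],[0,0,0],0.55]

```text
time: 20.02
eef_pos: [0.5161, 0.1811, 0.1381]
tool_rot: [[-0.95, 0.311, -0.003], [0.311, 0.95, -0.001], [0.002, -0.002, -1.0]]
ft_force: [1.1, -1.2, -5.4]
width: 0.682
```

```bash
python3 -c "
from h import *
plan([(.5175,.02,.145),(.624,-.1094,.145)],82.5,step=3.8)"
```

```text
at [0.5161 0.1811 0.1381] yaw 71.9 rv total [ -0.1  -0.2 -10.6] ft [ 1.1 -1.2 -5.4] w 0.682 t 20.0167
[[-1.21, -3.6, -0.16], [-0.1, -0.1, -7.0]]
[[-2.42, -7.2, -0.32], [-0.1, -0.2, -10.6]]
[[-3.63, -10.79, -0.48], [-0.1, -0.2, -10.6]]
[[-4.85, -14.39, -0.64], [-0.1, -0.2, -10.6]]
[[-7.57, -16.81, -0.68], [-0.1, -0.2, -10.6]]
left 1 total shift [-19.28 -24.26  -0.7 ]
```

apply_moves:
  motion:
    - [[-0.9,-2.5,0],[0,0,0],0.55]
    - [[-2,-6,0],[0,0,-2],0.55]
    - [[-3.2,-9.5,0],[0,0,-5],0.55]
    - [[-4.4,-13,0],[0,0,-8],0.55]
    - [[-5.4,-16,0],[0,0,-10.6],0.55]

```text
time: 20.43
eef_pos: [0.517, 0.0102, 0.1389]
tool_rot: [[-0.992, 0.128, -0.003], [0.128, 0.992, -0.002], [0.003, -0.002, -1.0]]
ft_force: [0.8, -0.3, -5.3]
width: 0.684
```

```bash
python3 -c "
from h import *
plan([(.624,-.1094,.12)],82.5,step=3.6)"
```

```text
at [0.517  0.0102 0.1389] yaw 82.7 rv total [-0.1 -0.1  0.2] ft [ 0.8 -0.3 -5.3] w 0.684 t 20.4333
[[-2.71, -2.34, 0.42], [-0.1, -0.1, 0.2]]
[[-5.41, -4.67, 0.84], [-0.1, -0.1, 0.2]]
[[-8.12, -7.01, 1.26], [-0.1, -0.1, 0.2]]
[[-10.82, -9.35, 1.68], [-0.1, -0.1, 0.2]]
[[-12.15, -10.49, 1.88], [-0.1, -0.1, 0.2]]
left 0 total shift [-12.15 -10.49   1.88]
```

apply_moves:
  motion:
    - [[-2.2,-3,0.2],[0,0,0],0.55]
    - [[-4.7,-5.5,0.5],[0,0,0],0.55]
    - [[-7.5,-7.5,0.9],[0,0,0],0.55]
    - [[-10.2,-9.3,1.3],[0,0,0],0.55]
    - [[-12.1,-10.5,1.8],[0,0,0],0.55]

```text
time: 20.85
eef_pos: [0.6257, -0.1123, 0.1213]
tool_rot: [[-0.992, 0.129, -0.0], [0.129, 0.992, -0.003], [-0.0, -0.003, -1.0]]
ft_force: [0.1, 0.1, -4.8]
width: 0.68
```

```bash
python3 -c "
from h import *
plan([(.624,-.1094,.06)],82.5,step=2)"
```

```text
at [ 0.6257 -0.1123  0.1213] yaw 82.6 rv total [-0.2  0.   0.1] ft [ 0.1  0.1 -4.8] w 0.68 t 20.85
[[0.07, 0.09, 2.0], [-0.2, 0.0, 0.1]]
[[0.13, 0.18, 3.99], [-0.2, 0.0, 0.1]]
[[0.2, 0.28, 5.99], [-0.2, 0.0, 0.1]]
[[0.2, 0.28, 6.13], [-0.2, 0.0, 0.1]]
[[0.2, 0.28, 6.13], [-0.2, 0.0, 0.1]]
left 0 total shift [0.2  0.28 6.13]
```

apply_moves:
  motion:
    - [[0.2,0.2,1],[0,0,0],0.55]
    - [[0.2,0.3,3],[0,0,0],0.55]
    - [[0.2,0.3,5],[0,0,0],0.55]
    - [[0.2,0.3,6],[0,0,0],0.55]
    - [[0.2,0.3,6.2],[0,0,0],0.55]

```text
time: 21.27
eef_pos: [0.6216, -0.1084, 0.057]
tool_rot: [[-0.992, 0.129, -0.006], [0.129, 0.992, -0.001], [0.006, -0.002, -1.0]]
ft_force: [0.2, 0.7, -4.8]
width: 0.676
```

```bash
python3 -c "
from h import *
p,d=env.capture('wrist');cv2.imwrite('pics/w7.png',p)
plan([(.624,-.1094,.029)],82.5,step=1)"
```

```text
at [ 0.6226 -0.1086  0.058 ] yaw 82.6 rv total [-0.1 -0.2  0.1] ft [-0.4  1.6 -4.3] w 0.677 t 21.3167
[[-0.06, -0.02, 1.0], [-0.1, -0.2, 0.1]]
[[-0.11, -0.04, 2.0], [-0.1, -0.2, 0.1]]
[[-0.16, -0.05, 2.9], [-0.1, -0.2, 0.1]]
[[-0.16, -0.05, 2.9], [-0.1, -0.2, 0.1]]
[[-0.16, -0.05, 2.9], [-0.1, -0.2, 0.1]]
left 0 total shift [-0.16 -0.05  2.9 ]
```

View pics/w7.png

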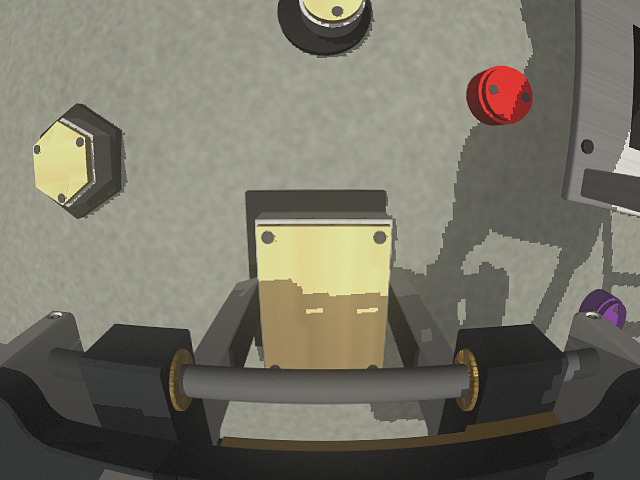

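The die is square with its pad. The pad's near edge runs (247,191)–(386,191), its midpoint slightly left of the tool axis, so I'll check the offset.

```bash
python3 -c "
from h import *
o=env.get_obs();o['eef_pos']=np.array([.6220,-.1085,.0575])
a=wray(247,191,.008,o);b=wray(386,191,.008,o);print(a,b,np.linalg.norm(a-b))
t=np.radians(-7.5);print((a+b)/2+.052*np.array([np.cos(t),np.sin(t),0]))
# recheck with round pad / hex pad now: rect pad corners earlier
for n in ['scene','side']:
    p=cv2.imread(f'pics/{n}3.png');d=np.load(f'pics/{n}3.npy');P=cloud(n,d);x,y,z=P[...,0],P[...,1],P[...,2]
    s=(abs(x-.624)<.07)&(abs(y+.109)<.06)&(z>.003)&(z<.014)&(p.max(2)<58)
    m=cv2.morphologyEx(s.astype(np.uint8),cv2.MORPH_OPEN,np.ones((3,3)));q=np.argwhere(m)
    W=np.float32([ray(n,u,v,.008)[:2]*1000 for v,u in q]);print(n,cv2.minAreaRect(W),W.mean(0))
"
```

```text
[ 0.56784789 -0.14771885  0.008     ] [ 0.5786568 -0.0657975  0.008    ] 0.08263134968613714
[ 0.62480748 -0.11354553  0.008     ]
scene ((624.8201293945312, -110.154296875), (86.72276306152344, 102.69612884521484), 82.74065399169922) [ 625.72205  -109.863815]Traceback (most recent call last):
  File "<string>", line 11, in <module>
    W=np.float32([ray(n,u,v,.008)[:2]*1000 for v,u in q]);print(n,cv2.minAreaRect(W),W.mean(0))
                  ~~~^^^^^^^^^^^^
  File "h.py", line 13, in ray
    c=env.camera_params(n);T=np.linalg.inv(c['world_to_cam'])
ValueError: time passes only in moves, steps and waits
```

Scene and side give y≈−0.1095, the wrist gives −0.1135. I'll aim for (0.6245, −0.111).

apply_moves:
  motion:
    - [[-0.15,-0.1,0.8],[0,0,0],0.55]
    - [[-0.2,-0.2,1.6],[0,0,0],0.55]
    - [[-0.2,-0.2,2.2],[0,0,0],0.55]
    - [[-0.2,-0.2,2.6],[0,0,0],0.55]
    - [[-0.2,-0.2,2.8],[0,0,0],0.55]

```text
time: 21.73
eef_pos: [0.6238, -0.1108, 0.0294]
tool_rot: [[-0.992, 0.129, -0.005], [0.129, 0.992, -0.002], [0.005, -0.002, -1.0]]
ft_force: [-0.0, -0.1, -4.3]
width: 0.677
```

apply_moves:
  motion:
    - [[0,0,0.05],[0,0,0],0.55]
    - [[0,0,0.1],[0,0,0],0.55]
    - [[0,0,0.15],[0,0,0],0.55]
    - [[0,0,0.2],[0,0,0],0.55]
    - [[0,0,0.25],[0,0,0],0.55]

```text
time: 22.15
eef_pos: [0.624, -0.1108, 0.0271]
tool_rot: [[-0.992, 0.129, -0.004], [0.129, 0.992, -0.002], [0.004, -0.002, -1.0]]
ft_force: [-0.7, -0.3, -5.0]
width: 0.679
```

apply_moves:
  motion:
    - [[0,0,0.05],[0,0,0],0.55]
    - [[0,0,0.1],[0,0,0],0.55]
    - [[0,0,0.15],[0,0,0],0.55]
    - [[0,0,0.2],[0,0,0],0.55]
    - [[0,0,0.2],[0,0,0],0.55]

```text
time: 22.57
eef_pos: [0.624, -0.1109, 0.0255]
tool_rot: [[-0.992, 0.129, -0.004], [0.129, 0.992, -0.002], [0.004, -0.003, -1.0]]
ft_force: [-0.7, -0.0, -1.9]
width: 0.677
```

apply_moves:
  motion:
    - [[0,0,0.03],[0,0,0],0.55]
    - [[0,0,0.07],[0,0,0],0.55]
    - [[0,0,0.1],[0,0,0],0.55]
    - [[0,0,0.1],[0,0,0],0.55]
    - [[0,0,0.1],[0,0,0],0.55]

```text
time: 22.98
eef_pos: [0.624, -0.1109, 0.0254]
tool_rot: [[-0.992, 0.129, -0.004], [0.129, 0.992, -0.002], [0.003, -0.002, -1.0]]
ft_force: [-3.6, 0.7, 5.9]
width: 0.681
```

Firm contact, at about 10 N. I'll release and retreat.

apply_moves:
  motion:
    - [[0,0,0],[0,0,0],0.71]
    - [[0,0,0],[0,0,0],0.8]
    - [[0,0,0],[0,0,0],0.95]
    - [[0,0,0],[0,0,0],0.95]
    - [[0,0,0],[0,0,0],0.95]

```text
time: 23.4
eef_pos: [0.6242, -0.1109, 0.0252]
tool_rot: [[-0.992, 0.129, -0.003], [0.129, 0.992, -0.002], [0.003, -0.003, -1.0]]
ft_force: [0.3, 0.3, -0.4]
width: 0.939
```

apply_moves:
  motion:
    - [[0,0,-1],[0,0,0],0.95]
    - [[0,0,-4],[0,0,0],0.95]
    - [[0,0,-8],[0,0,0],0.95]
    - [[0,0,-11],[0,0,0],0.95]
    - [[0,0,-14],[0,0,0],0.95]

```text
time: 23.82
eef_pos: [0.625, -0.1107, 0.1679]
tool_rot: [[-0.992, 0.129, -0.002], [0.129, 0.992, -0.003], [0.001, -0.003, -1.0]]
ft_force: [0.4, -0.6, -0.5]
width: 0.952
```

apply_moves:
  motion:
    - [[3,0,-1],[0,0,0],0.95]
    - [[6,0,-2],[0,0,0],0.95]
    - [[9,0,-3],[0,0,0],0.95]
    - [[11,0,-4],[0,0,0],0.95]
    - [[12,0,-4],[0,0,0],0.95]

```text
time: 24.23
eef_pos: [0.5046, -0.0948, 0.2108]
tool_rot: [[-0.992, 0.129, 0.001], [0.129, 0.992, -0.004], [-0.002, -0.004, -1.0]]
ft_force: [-0.4, -0.7, -0.1]
width: 0.949
```

apply_moves:
  motion:
    - [[0,0,0],[0,0,0],0.95]
    - [[0,0,0],[0,0,0],0.95]
    - [[0,0,0],[0,0,0],0.95]
    - [[0,0,0],[0,0,0],0.95]
    - [[0,0,0],[0,0,0],0.95]

```text
time: 24.65
eef_pos: [0.5055, -0.095, 0.2101]
tool_rot: [[-0.992, 0.129, 0.001], [0.129, 0.992, -0.004], [-0.001, -0.003, -1.0]]
ft_force: [-0.4, -0.5, -0.0]
width: 0.951
```

Run:
```python
from h import *
for n in ["scene","side"]:
    p,d=env.capture(n); cv2.imwrite(f"pics/{n}8.png",p)
    P=cloud(n,d);x,y,z=P[...,0],P[...,1],P[...,2]
    for nm,c,w in [('round',(.4645,-.0833),.035),('hex',(.526,-.262),.045),('rect',(.624,-.110),.06)]:
        s=(abs(x-c[0])<w)&(abs(y-c[1])<w)&(z>.028)&(z<.042)
        if s.sum()<10: print(n,nm,'hidden');continue
        q=P[s];A=np.c_[q[:,:2],np.ones(len(q))];k=np.linalg.lstsq(A,q[:,2],rcond=None)[0]
        r=cv2.minAreaRect((q[:,:2]*1000).astype(np.float32))
        print(n,nm,s.sum(),np.round(r[0],1),np.round(r[1],1),round(r[2],1),'z',np.median(q[:,2]).round(4),'tilt',np.hypot(*k[:2]).round(3))
o=env.get_obs();print(o['time'],o['eef_pos'],o['ft_force'])
a=cv2.imread("pics/scene8.png")[130:400,200:470];b=cv2.imread("pics/side8.png")[130:400,200:470]
cv2.imwrite("pics/crop8.png",np.hstack([cv2.resize(a,(400,400)),cv2.resize(b,(400,400))]))
```

```text
scene round 186 [464.1 -80.6] [34.1 33.1] 20.4 z 0.0329 tilt 0.064
scene hex 333 [ 526.3 -259.4] [47.9 51.8] 23.7 z 0.033 tilt 0.031
scene rect 1123 [ 624.5 -108.7] [64.4 81.6] 82.6 z 0.0333 tilt 0.013
side round 279 [464.9 -82.5] [34. 34.] 40.2 z 0.033 tilt 0.047
side hex 426 [ 526.3 -259.5] [47.  54.9] 20.7 z 0.0329 tilt 0.024
side rect 1285 [ 623.6 -110.6] [65.3 83.8] 83.1 z 0.033 tilt 0.012
24.75 [ 0.50519048 -0.0949389   0.21014409] [ 0.65292766  0.06740275 -0.46178164]
```

View pics/crop8.png

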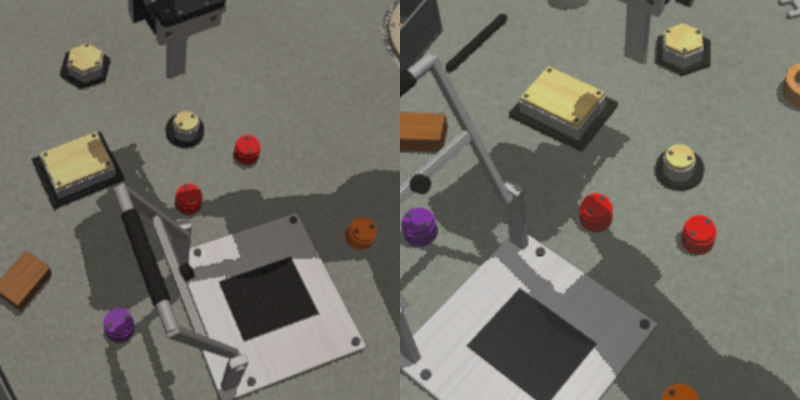

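All three dies lie flat and centred on their own pads, the lid stands open, and the gripper is clear. I'm handing in.

```bash
python3 -c "
from station import env
print(env.close_job())"
```

```text
the job is handed in; nothing more can be done
None
```

The job is done and handed in at about 25 s of the 120 s allowed; the hand-in reports no verdict. I swung the lid open to about 1.95 rad and let go. It still stood open in the last pictures, though I did not measure its angle again at the end. Then I set the round, six-sided and rectangular dies on their own pads, with contact forces of roughly 5–10 N.

| Die | Measured offset from pad centre (limit 10 mm) | Top height (34 mm expected) | Fitted tilt (limit 0.08 rad) |
|---|---|---|---|
| Round | about 1–3 mm | 33 mm | 0.05–0.06 rad |
| Six-sided | about 3 mm | 33 mm | 0.02–0.03 rad |
| Rectangular | about 1–2 mm against the scene and side views | 33 mm | about 0.01 rad |

- **Squareness:** the rectangular die is within about 1° of square with its pad.
- **Release:** the gripper was clear, with no contact force on the tool.
- **Disagreement on the rectangular pad:** the wrist camera put its centre about 4 mm further to the right (−y) than the scene and side cameras did. I aimed between the two, so the die should be within about 5 mm of the pad's centre by either measure.
- **Round die's tilt:** the reading comes from a small, noisy patch of depth points, and the die looks flat in the pictures.

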